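# Measure a clay test prism in the bench caliper

### The arm

A 7-joint arm with a two-finger parallel gripper is mounted at the origin on the work surface; the furniture and walls round the work are solid. World frame = base frame: x ahead of the robot, y to its left, z up, the work surface at z = 0. Lengths are in m, angles in rad, forces in N, time in s.
With the tool pointing down it reaches from about 0.425 to 0.925 m from the base axis. Payload 6.8 kg.
Tool frame: the origin (TCP) lies on the centre line of the jaws, within the pads' length; the fingertips stand 17 mm ahead of it and the grasp point (between the pads) lies 2 mm behind it (nose_length is the distance from the TCP to the fingertips, in m); z points along the fingers, x is the direction in which the jaws open and shut, and the axes are right-handed (so a half turn about z gives the same grasp; the last joint's range is limited). The gripper opens to 85 mm and grips with 20 to 120 N. Pads are 22 mm wide; open, the fingers measure 114 mm over their backs; the gripper's body (76 mm by 85 mm) begins 54 mm behind the grasp point. The pads swing forward as they close: fully open they stand 13 mm farther back than shut.
Start: joints at [1.222, 0.477, 0.022, 1.555, -0.011, 1.109, -0.083], TCP at [0.161, -0.656, 0.228] pointing down, gripper open.
Joint ranges: [-2.96, 2.96], [-0.34, 2.1], [-1.41, 1.46], [0.24, 2.44], [-1.37, 4.51], [0.17, 1.92], [-2.96, 2.96]. Speed limits (rad/s): [2.39, 2.39, 3.14, 3.14, 3.14, 3.14, 3.14].

### API

Orientations are given as a unit quaternion [w, x, y, z].
In Python, from station import * gives the robot as it stands.
- The arm moves only by the tool send_rows, never from a script. Its argument "commands" is a list of rows, each an object with "translation": the shift along the tool's x, y, z in m, a list of three; "rot": the turn, a rotation vector about the tool's x, y, z in degrees, a list of three; "grip": the finger opening in m, from 0 to 0.0854. In form: [{"translation": [tx, ty, tz], "rot": [rx, ry, rz], "grip": grip}, ...]. A call has exactly 5 rows; each row shifts and turns the commanded pose from where the row before left it, along the tool's axes as they then stand; what a row does not reach is not made up. A row lasts 1/12 s, in which the tool goes at most 41.7 mm and 7.16 degrees, less where a joint would pass 70% of its speed; a pose out of reach is approached as far as the arm can. A call with a gripper value outside its range is refused whole. The fingers move at their own pace and stop on an object; "force" is the grip in N (left out, the last holds). Time passes only in rows, so rows that do not move let the fingers close, or fill a call up. It gives the time, the measured TCP pose, the force and the opening at its end, in the units of the state.
- get_obs(): the state, without advancing time (a new reading comes with each control period).
- read_camera(name): name is "side" or "top" or "wrist"; returns a dict with "pixels" (480x640x3 uint8, red, green, blue), "depth" (480x640 float32, m along the optical axis (not along the pixel's ray), 0 where there is no reading), "mtx" (3x3 intrinsics, pixels), "dist" ([k1, k2, p1, p2, k3] as OpenCV has them; the pictures are not rectified), "extrinsics" (4x4, takes a point from camera to world coordinates). Camera axes: x right, y up, looking along -z (the intrinsics and any distortion apply to the point x, -y, -z); pixel columns grow to the right and rows downward; lengths in m; the calibration is good to about 2 mm. A picture is of the moment at which its call begins.
- hand_in(): hands the job in, once; it reports no verdict.
The state is a dict: "t": time; "q": joint angles; "joint_vel": joint speeds; "joint_torque": joint torques, N m; "eef_pos": TCP position; "tool_rot": TCP orientation; "contact_force": force on the tool from outside, world axes, zero at the start; "torque": the same for the moment, N m; "gripper_width": opening from 0.0 (shut) to 1.0 (fully open).
Only numpy, scipy, OpenCV 4.12 (cv2) and the standard library are available. Lean on these libraries where they do the work, as an engineer would, in place of code of your own. Each camera call takes 0.05 s, during which the arm holds its last target.

### The job

Measure the length of the terracotta-red test prism in the bench caliper: first slide the carriage open wide enough, then lay the prism lengthwise on the steel bed between the jaws and let go of it. Then slide the carriage shut, gently, until the prism is lightly held between both measuring faces, without pushing so hard that the moving jaw tilts, and leave the caliper like that. Do not disturb the grey prism or the glassware and bottles around.

Things in the scene. Friction and masses are not known exactly. Their poses are not given: they have to be found in the camera images.
- caliper: Bench caliper fixed to the worktop; green base plate 140 x 300 x 12 mm. Origin: underside of the base, on the worktop. Its y axis is the measuring direction: the fixed jaw is at +y, the carriage slides along a beam on the +x side (beam line x = +37 mm). The prism lies on a steel bed whose centre line is x = -35 mm (bed 36 mm wide, reaching from y = -105 to +95 mm; its top is at z = 22 mm). Both jaws stand across the bed, their tops at z = 60 mm.
- fixed_jaw: The fixed jaw at the caliper's +y end, carried by the caliper and immovable; its body origin is the caliper's origin and has the caliper's axes. Its measuring face is at caliper y = +85 mm.
- fixed_face (a point): Centre of the fixed jaw's measuring face (46 x 32 mm), 42 mm above the worktop, over the bed's centre line. Axes as the caliper's; the face looks to the caliper's -y.
- carriage (a joint): Opening between the two measuring faces in m (jaw not tilted): 0 shut, at most 0.165. It grows as the carriage slides to the caliper's -y. Friction about 2 N; stays where it is left. With the prism held lightly between both faces it reads, while still being pushed, about 0.107 to 0.1085 (the sprung jaw gives 1.5 to 3 mm).
- grip (a point): Centre of the blue plastic thumb grip that stands on the carriage: a fin 14 mm thick along the caliper's y, 32 mm wide along x, 40 mm tall (z = 55 to 95 mm; the carriage top is at 56 mm). Axes as the caliper's. Can be pinched from above across its 14 mm or pushed on either side.
- jaw_tilt (a joint): Tilt of the moving jaw on its carriage about the vertical, rad: 0 square, positive when the prism pushes the jaw's tip back. The jaw has sprung play: about 10 N m/rad, the bed line lies 72 mm from its pivot, so 4 N on the prism tilts it about 0.03, and each mm the carriage goes on after contact adds about 0.014. Pushing the prism along the bed alone tilts it by 0.015 to 0.025.
- jaw_pad: Aluminium measuring pad of the moving jaw (46 x 3 x 32 mm). Its body origin lies on the beam line at worktop height, in the plane of the measuring face, not at the pad.
- jaw_face (a point): Centre of the moving jaw's measuring face, 42 mm above the worktop, over the bed's centre line; the face looks to the caliper's +y. Axes as the caliper's when not tilted.
- prism_red: The terracotta-red clay prism to be measured (origin at the centre of its underside). See point prism_red_center.
- prism_red_center (a point): Centre of the terracotta-red prism, 40 x 110 x 40 mm, long along its own y axis, about 0.24 kg, round brass pins flush in both ends; half-way up, 20 mm above its underside. It starts lying flat on the worktop. On the bed it takes 2 to 3.5 N to slide. Can be gripped from above across its 40 mm width.
- prism_grey_center (a point): Centre of the grey concrete prism, same size: not to be measured, leave it.
- petri_dish_0: Loose petri dish, 61 mm wide, 16 mm high; origin under its centre. Bystander.
- dropper_red: Loose white dropper bottle with red top, 33 mm wide, 104 mm high; origin under its centre. Bystander.
- dropper_brown: Loose brown dropper bottle, 33 mm wide, 104 mm high; origin under its centre. Bystander.
- conical_flask: Loose conical flask, 63 mm wide, 100 mm high; origin under its centre. Bystander.
Things that resemble listed ones, but are neither listed nor needed, are in the scene too. Of the things that look like the prism_red, the middle-sized one is meant.

How it is judged:
On the way, in this order (a step that is already met when the one before it is completed fails the run):
1. the jaws are opened wider than the prism (more than 113 mm) (value of joint carriage above 0.113 m), for 0.1 s.
2. the red prism lies flat and lengthwise on the bed between the jaws, let go (x of prism_red_center in the frame of caliper between -0.047 and -0.023 m and z of prism_red_center in the frame of caliper between 0.038 and 0.046 m and y of prism_red_center in the frame of caliper between -0.03 and 0.033 m and angle between the y axis of prism_red_center and the y axis of caliper, either way round below 0.15 rad and contact force between the fingers and prism_red below 0.1 N), for 0.2 s.
3. the moving jaw is closed on the prism: both measuring faces bear on it (more than 0.4 N each), jaw square to 0.06 rad (contact force between each of jaw_pad, fixed_jaw and prism_red above 0.4 N and value of joint jaw_tilt below 0.06 rad), for 0.2 s.
At the end, for the whole second after the job is handed in: The red prism lies at rest and flat on the bed (centre within 12 mm of the bed line, lengthwise within 0.05 rad), let go, and the caliper is left closed on it: opening 106 to 112 mm, moving jaw square within 0.04 rad (all of step 2 and value of joint carriage between 0.106 and 0.112 m and value of joint jaw_tilt between -0.04 and 0.04 rad and angle between the y axis of prism_red_center and the y axis of caliper, either way round below 0.05 rad and linear speed of prism_red below 0.01 m/s); the robot touches nothing.
It fails at once if the moving jaw is tilted by more than 0.08 rad (value of joint jaw_tilt above 0.08 rad or value of joint jaw_tilt below -0.08 rad).
It fails at once if the moving jaw presses on the prism with more than 20 N (contact force between jaw_pad and prism_red above 20 N).
It fails at once if the grey prism, the petri dish, a dropper bottle or the conical flask is moved by more than 25 mm (distance of any of prism_grey_center, petri_dish_0, dropper_red, dropper_brown, conical_flask from where it was at the start of the episode above 0.025 m).
It also fails if it takes over 67 s, if anything falls off the work surface, if the arm or the gripper's body presses on something with over 40 N, if the wrist force passes 120 N, or if a joint passes its speed limit or range.

## Working session

There is one attempt and no reset: what is moved stays moved. The work goes in short steps, Python scripts to look and compute and a tool call to move; the robot and the scene stay as the last step left them, time stands still between calls to the robot, and variables do not carry over. Pictures are saved under pics/ and viewed, and the job is handed in when it is done.

Besides the shell and the picture viewer there is one more tool, called after "Emit:" as name(argument=value, ...), one argument or row to a line, values as JSON. send_rows: Moves the arm, as the interface text tells. Its arguments: {"type":"object","properties":{"commands":{"type":"array","items":{"type":"object","properties":{"translation":{"type":"array","items":{"type":"number"}},"rot":{"type":"array","items":{"type":"number"}},"grip":{"type":"number"}}}},"force":{"type":"number"}},"required":["commands"]}

```bash
ls; mkdir -p pics
python3 - <<'E'
from station import *
import cv2
print(get_obs())
for n in ["top","side"]:
    c=read_camera(n)
    import numpy as np
    np.savez(f"{n}0.npz",**c)
    cv2.imwrite(f"pics/{n}0.png",c["pixels"][:,:,::-1])
    print(n,c["mtx"],c["dist"],c["extrinsics"])
E
```

```text
pics
{'t': 0.0, 'q': array([ 1.22188899,  0.47780866,  0.02234382,  1.55647753, -0.01150393,
        1.10929417, -0.08309639]), 'joint_vel': array([-0.00027374,  0.00029203,  0.00037432,  0.00134216, -0.00021047,
       -0.00075163, -0.00111086]), 'joint_torque': array([-6.51909286e-04, -5.96455657e+01,  1.60781264e+00, -2.81200057e+01,
        1.24617299e-02,  9.37139470e-03, -7.09474591e-06]), 'eef_pos': array([ 0.16081488, -0.65493305,  0.22660906]), 'tool_rot': array([-5.18097444e-04,  7.86925876e-01, -6.17046838e-01, -7.72007947e-04]), 'contact_force': array([-0.27308519, -0.01129234,  0.46026667]), 'torque': array([-0.04328316,  0.01898977, -0.01255308]), 'gripper_width': 1.0001884542225967}
top [[456.70654369   0.         324.10660051]
 [  0.         456.70654369 237.7571021 ]
 [  0.           0.           1.        ]] [0.00722049 0.         0.         0.         0.        ] [[-0.02463932  0.98932154 -0.14365167  0.35850866]
 [-0.99969546 -0.02458178  0.00217565 -0.05401356]
 [-0.0013788   0.14366153  0.98962592  1.33424051]
 [ 0.          0.          0.          1.        ]]
side [[481.53251952   0.         318.28402803]
 [  0.         481.53251952 239.89018334]
 [  0.           0.           1.        ]] [-0.0846955  0.         0.         0.         0.       ] [[-0.86123908  0.23675754 -0.44968112  0.00108944]
 [-0.50800682 -0.37668093  0.77462284  0.88720593]
 [ 0.0140115   0.89557654  0.44468679  0.63427192]
 [ 0.          0.          0.          1.        ]]
```

View pics/top0.png

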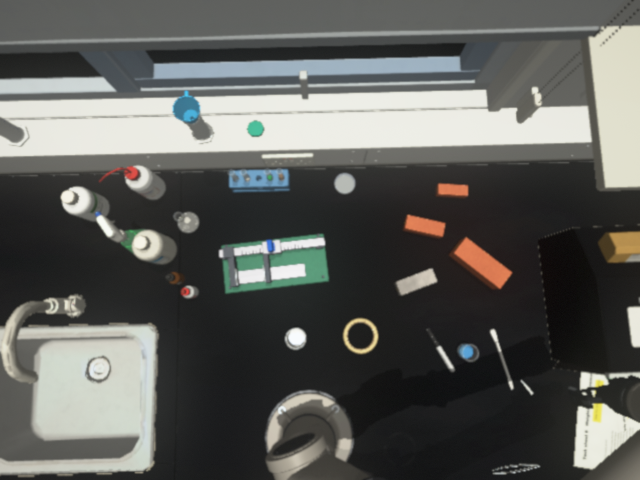

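View pics/side0.png

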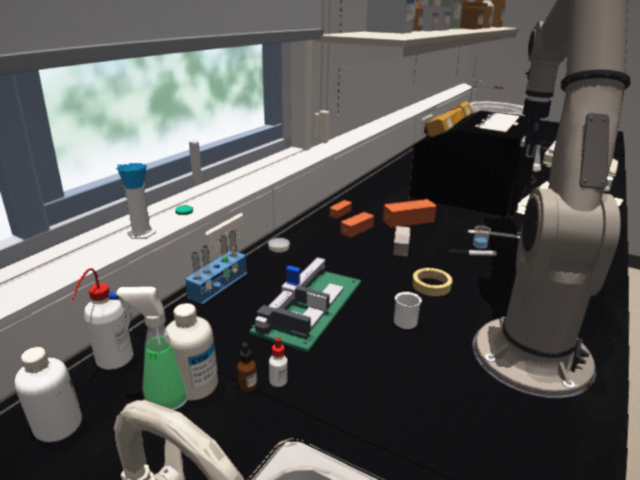

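Red look-alikes: small block at (453,190), middle block at (425,226), big block at (481,263). By the description I pick the middle one at (425,226). I'll check it in a crop and measure all three.

```bash
cat > h.py <<'E'
import numpy as np, cv2
def cloud(c):
    h,w=c["depth"].shape
    u,v=np.meshgrid(np.arange(w),np.arange(h))
    p=cv2.undistortPoints(np.stack([u,v],-1).reshape(-1,1,2).astype(np.float64),c["mtx"],c["dist"]).reshape(h,w,2)
    d=c["depth"].astype(float)
    P=np.stack([p[...,0]*d,-p[...,1]*d,-d],-1)
    E=c["extrinsics"]
    W=P@E[:3,:3].T+E[:3,3]
    W[d==0]=np.nan
    return W
def proj(c,X):
    E=np.linalg.inv(c["extrinsics"]); P=np.atleast_2d(X)@E[:3,:3].T+E[:3,3]
    P=P*[1,-1,-1]
    return cv2.projectPoints(P,np.zeros(3),np.zeros(3),c["mtx"],c["dist"])[0].reshape(-1,2)
def rect(pts):
    (c,s,a)=cv2.minAreaRect((pts*1000).astype(np.float32)); return np.round(c,1),np.round(s,1),round(a,2)
E
python3 - <<'E'
from h import *
c=dict(np.load("top0.npz")); W=cloud(c); I=c["pixels"]; hsv=cv2.cvtColor(I,cv2.COLOR_RGB2HSV)
for nm,m in dict(red=(hsv[...,0]<14)&(hsv[...,1]>140)&(hsv[...,2]>90),green=(hsv[...,0]>60)&(hsv[...,0]<90)&(hsv[...,1]>90)&(hsv[...,2]>40),blue=(hsv[...,0]>105)&(hsv[...,0]<128)&(hsv[...,1]>150)).items():
    n,l,s,ce=cv2.connectedComponentsWithStats(m.astype(np.uint8))
    for i in range(1,n):
        if s[i,4]<40: continue
        p=W[l==i]; p=p[~np.isnan(p[:,0])]
        top=p[p[:,2]>np.percentile(p[:,2],90)-0.008]
        print(nm,ce[i].round(),s[i,4],"z",np.percentile(p[:,2],[5,50,95]).round(4),rect(top[:,:2]),"all",rect(p[:,:2]))
up=cv2.resize(I[200:320,200:360],(800,600),interpolation=cv2.INTER_CUBIC); cv2.imwrite("pics/cal.png",up[:,:,::-1])
up=cv2.resize(I[160:310,350:550],(800,600),interpolation=cv2.INTER_CUBIC); cv2.imwrite("pics/red.png",up[:,:,::-1])
E
```

```text
red [131. 173.] 118 z [0.1613 0.1654 0.1745] (array([714.5, 447.9]), array([32.1, 28.3]), 40.79) all (array([714.5, 447.9]), array([32.1, 28.3]), 40.79)
red [452. 190.] 339 z [0.0233 0.0318 0.0363] (array([ 682. , -435.3]), array([85.2, 32.6]), 84.77) all (array([ 682. , -435.4]), array([85.4, 32.5]), 84.02)
red [424. 226.] 616 z [0.0195 0.0402 0.0449] (array([ 575.8, -347.3]), array([110. ,  41.3]), 75.59) all (array([ 579.3, -353.7]), array([121.2,  52.1]), 75.39)
red [482. 263.] 1318 z [0.0441 0.0586 0.0628] (array([ 463.5, -498. ]), array([159.6,  59.3]), 49.8) all (array([ 465.3, -511.1]), array([177.6,  79. ]), 49.88)
red [184. 291.] 48 z [0.0766 0.0847 0.1023] (array([403.2, 327. ]), array([8.3, 8.9]), 63.74) all (array([403.8, 338.8]), array([43.5, 16.4]), 87.43)
green [255. 128.] 180 z [0.1803 0.1836 0.1873] (array([822.5, 118.4]), array([39.3, 37.4]), 1.72) all (array([822.5, 118.4]), array([39.3, 37.4]), 1.72)
green [132. 232.] 48 z [0.0898 0.1261 0.145 ] (array([557.9, 456.2]), array([16.4,  6.1]), 34.25) all (array([578.6, 480.8]), array([79.2, 18.6]), 56.82)
green [298.
[... 211 characters left out ...]
, array([ 8.3, 90.2]), 4.95) all (array([538.7, 175.1]), array([ 8.3, 90.2]), 4.95)
green [127. 245.] 47 z [0.0857 0.13   0.1434] (array([528.7, 468.5]), array([19.5,  4.6]), 89.97) all (array([528.1, 494.4]), array([70.5, 14. ]), 83.37)
green [289. 270.] 1789 z [0.0067 0.0125 0.0172] (array([461.3,  86.4]), array([100. , 299.3]), 5.28) all (array([460.5,  88.5]), array([100.9, 304.6]), 5.46)
green [249. 262.] 328 z [0.0084 0.0131 0.0173] (array([485.2, 161.8]), array([37.1, 74.5]), 5.37) all (array([485.7, 161.9]), array([38.2, 74.5]), 5.37)
blue [270. 245.] 55 z [0.0786 0.0946 0.0979] (array([523.6,  92.4]), array([32. , 11.8]), 9.22) all (array([531.3,  95.3]), array([49. , 13.1]), 17.23)
```

View pics/cal.png

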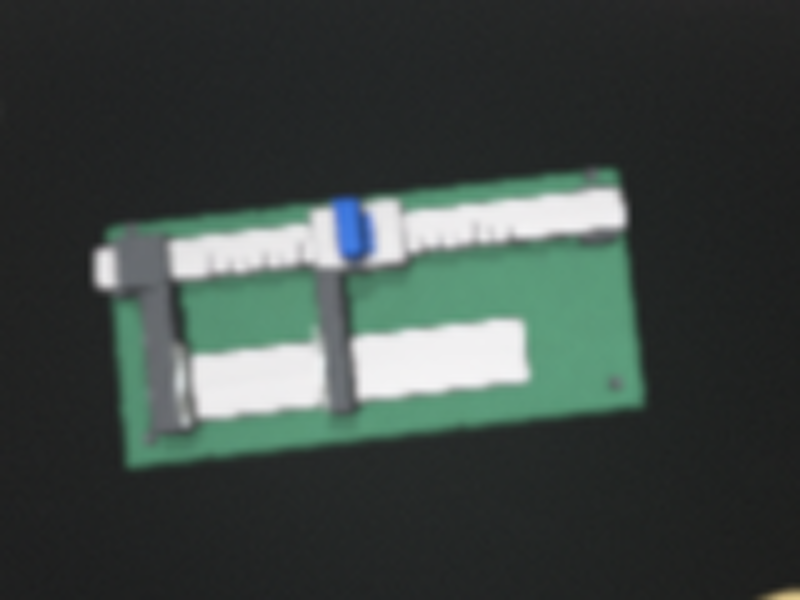

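View pics/red.png

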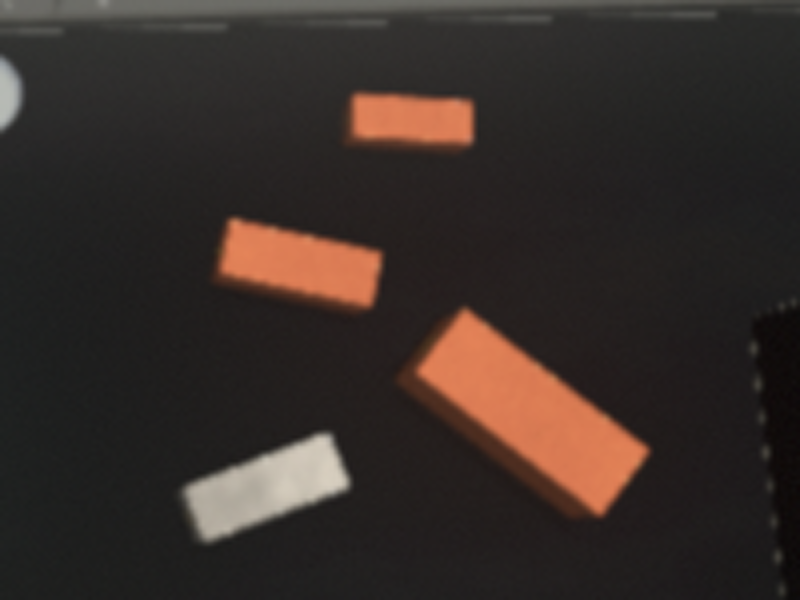

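The crop shows three terracotta blocks. The middle one, at crop (300,263) and image (425,226), measures 110 x 41 mm and 40 mm high, so it is the target. The grey prism is just below it. The caliper crop shows the fixed jaw at left, the moving jaw at about (335,340), and the blue grip at (350,228). Next I'll fit the caliper pose.

Run:
```python
from h import *
c=dict(np.load("top0.npz")); W=cloud(c); I=c["pixels"]; hsv=cv2.cvtColor(I,cv2.COLOR_RGB2HSV)
m=(hsv[...,0]>60)&(hsv[...,0]<90)&(hsv[...,1]>90)&(hsv[...,2]>40)
roi=np.zeros_like(m); roi[225:300,210:340]=1
p=W[m&roi]; p=p[(p[:,2]>0)&(p[:,2]<.02)]
ce,s,a=rect(p[:,:2]); print(ce,s,a)
th=np.deg2rad(a); R=np.array([[np.cos(th),-np.sin(th)],[np.sin(th),np.cos(th)]]); o=np.array(ce)/1000
np.savez("cal.npz",o=o,R=R,th=th)
q=W[roi]; L=(q[:,:2]-o)@R; z=q[:,2]
col=I[roi]
print("median rect from percentiles",)
def show(n,k):
    print(n,k.sum(),np.percentile(L[k],[1,50,99],axis=0).round(4).tolist(),np.median(z[k]).round(4))
show("bed",(z>.015)&(z<.03)&(L[:,0]<-0.01)&(L[:,0]>-.06)&(col.min(1)>170))
show("jaws mov",(z>.052)&(z<.068)&(L[:,0]<0.0)&(L[:,1]<.06))
show("jaws fix",(z>.052)&(z<.068)&(L[:,0]<0.0)&(L[:,1]>.06))
hh=hsv[roi]; b=(hh[:,0]>105)&(hh[:,0]<128)&(hh[:,1]>120)
show("grip top",b&(z>.088))
show("carr",(z>.050)&(z<.068)&(L[:,0]>.015)&(col.min(1)>150))
# reprojection check
def w(x,y,zz): return np.r_[o+R@[x,y],zz]
V=cv2.resize(I,(1920,1440),interpolation=cv2.INTER_CUBIC)
def poly(pts,colr):
    P=(proj(c,np.array([w(*t) for t in pts]))*3+1).astype(int); cv2.polylines(V,[P],True,colr,1)
poly([(-.07,-.15,.012),(.07,-.15,.012),(.07,.15,.012),(-.07,.15,.012)],(255,255,0))
poly([(-.053,-.105,.022),(-.017,-.105,.022),(-.017,.095,.022),(-.053,.095,.022)],(255,0,255))
poly([(-.058,.085,.06),(-.012,.085,.06),(-.012,.1,.06),(-.058,.1,.06)],(255,0,0))
cv2.imwrite("pics/ov.png",V[660:900,630:1010,::-1].repeat(2,0).repeat(2,1))
```

```text
[480.5  89.7] [140.8 303.1] 5.46
median rect from percentiles
bed 736 [[-0.0474, -0.0841], [-0.0299, -0.0019], [-0.0121, 0.1025]] 0.0227
jaws mov 122 [[-0.054, 0.0107], [-0.0279, 0.0182], [-0.0005, 0.0276]] 0.0604
jaws fix 145 [[-0.0543, 0.1028], [-0.0277, 0.1123], [-0.001, 0.1232]] 0.061
grip top 55 [[0.0275, -0.0073], [0.0415, -0.0013], [0.059, 0.0053]] 0.0947
carr 214 [[0.0252, -0.144], [0.0422, -0.0142], [0.0593, 0.1056]] 0.0552
```

View pics/ov.png

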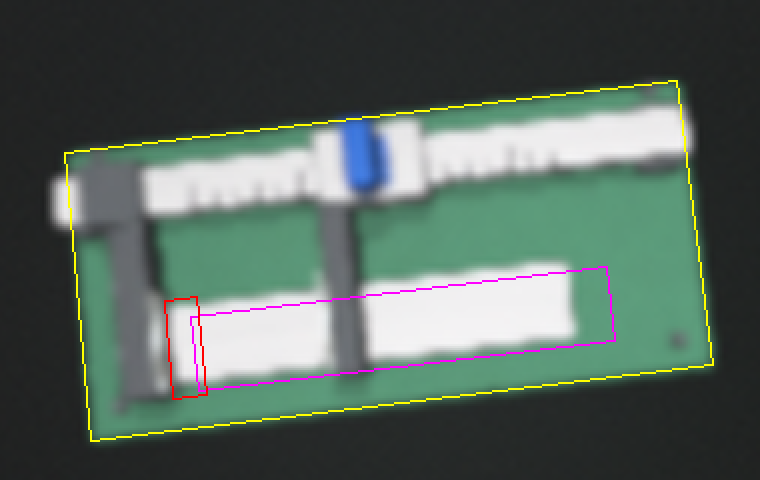

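```bash
cat > ov.py <<'E'
import sys
from h import *
def overlay(c,dx,dy,name,op=None,th=None):
    k=np.load("cal.npz"); R=k["R"]; o=k["o"]+R@[dx,dy]
    I=c["pixels"]
    def w(x,y,zz): return np.r_[o+R@[x,y],zz]
    V=cv2.resize(I,(1920,1440),interpolation=cv2.INTER_CUBIC)
    def poly(pts,colr):
        P=(proj(c,np.array([w(*t) for t in pts]))*3+1).astype(int); cv2.polylines(V,[P],True,colr,1)
    poly([(-.053,-.105,.022),(-.017,-.105,.022),(-.017,.095,.022),(-.053,.095,.022)],(255,0,255))
    poly([(-.058,.085,.058),(-.012,.085,.058),(-.012,.088,.058),(-.058,.088,.058)],(255,0,0))
    if op: poly([(-.058,.085-op,.058),(-.012,.085-op,.058),(-.012,.082-op,.058),(-.058,.082-op,.058)],(255,0,0))
    cv2.imwrite(name,V[660:900,630:1010,::-1].repeat(2,0).repeat(2,1))
    return o
if __name__=="__main__":
    print(overlay(dict(np.load("top0.npz")),.0052,.0195,"pics/ov2.png",.077))
E
python3 ov.py
```

```text
[0.48382097 0.10960631]
```

View pics/ov2.png

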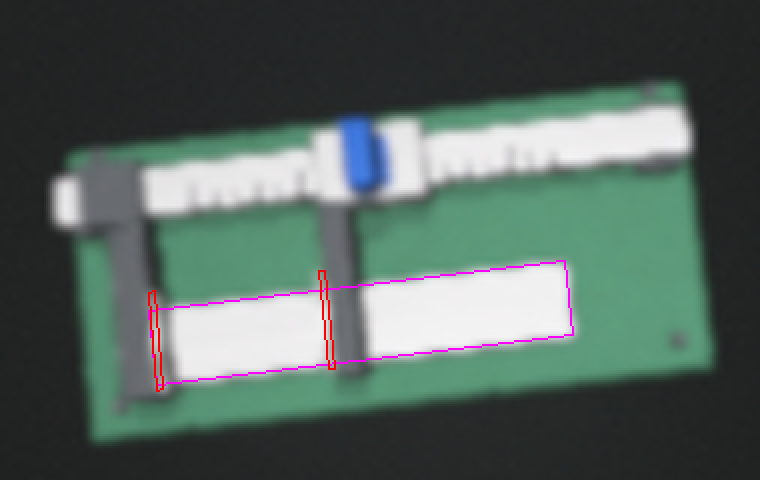

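```bash
cat > plan.py <<'E'
from station import *
import numpy as np, sys
from scipy.spatial.transform import Rotation as Ro
O=np.array([0.48382,0.10961]); TH=np.deg2rad(5.4)
Rc=np.array([[np.cos(TH),-np.sin(TH)],[np.sin(TH),np.cos(TH)]])
def cal(x,y): return O+Rc@[x,y]
def toworld_tool(rot): 
    w,x,y,z=rot; return Ro.from_quat([x,y,z,w])
def st():
    s=get_obs(); R=toworld_tool(s["tool_rot"]).as_matrix(); p=s["eef_pos"]
    yaw=np.degrees(np.arctan2(R[1,0],R[0,0]))
    pc=Rc.T@(p[:2]-O)
    print("t %.2f"%s["t"],"p",p.round(4),"yaw %.2f"%yaw,"cal",pc.round(4),"F",s["contact_force"].round(2),"Fcal",(Rc.T@s["contact_force"][:2]).round(2),"w %.3f"%s["gripper_width"],"tilt",R[:,2].round(4))
    return s,R,p,yaw
def goto(x,y,z,yawt=None):
    s,R,p,yaw=st()
    d=np.array([x,y,z])-p
    print("tool delta now",(R.T@d).round(4), "dist",np.linalg.norm(d).round(3))
    if yawt is not None:
        dy=yawt-yaw; print("rot tool z",round(-(dy),2))
        R2=Ro.from_euler('z',dy,degrees=True).as_matrix()@R
        print("tool delta after rot",(R2.T@d).round(4))
E
python3 - <<'E'
from plan import *
goto(.42,-.45,.2266,-84.6)
g=cal(.037,-.0205);print(g)
goto(*g,.2266,-84.6)
E
```

```text
t 0.10 p [ 0.1608 -0.655   0.2267] yaw -76.21 cal [-0.3935 -0.7308] F [ 0.43 -0.21  0.98] Fcal [ 0.41 -0.25] w 1.000 tilt [-5.0e-04  1.6e-03 -1.0e+00]
tool delta now [-1.373e-01 -3.006e-01  3.000e-04] dist 0.33
rot tool z 8.39
tool delta after rot [-0.1797 -0.2773  0.0004]
[0.52258501 0.09268299]
t 0.10 p [ 0.1608 -0.655   0.2267] yaw -76.21 cal [-0.3935 -0.7308] F [ 0.43 -0.21  0.98] Fcal [ 0.41 -0.25] w 1.000 tilt [-5.0e-04  1.6e-03 -1.0e+00]
tool delta now [-0.6399 -0.5296  0.0011] dist 0.831
rot tool z 8.39
tool delta after rot [-0.7103 -0.4305  0.0013]
```

Emit:
send_rows(
  commands=[
    {"translation":[0,0,0],"rot":[0,0,4.2],"grip":0.05},
    {"translation":[0,0,0],"rot":[0,0,4.2],"grip":0.05},
    {"translation":[-0.02,-0.031,0],"rot":[0,0,0],"grip":0.05},
    {"translation":[-0.02,-0.031,0],"rot":[0,0,0],"grip":0.05},
    {"translation":[-0.02,-0.031,0],"rot":[0,0,0],"grip":0.05},
  ],
  force=20,
)

```text
t: 0.52
eef_pos: [0.2482, -0.5861, 0.227]
tool_rot: [-0.0, 0.739, -0.674, -0.0]
contact_force: [-0.1, 0.1, -0.5]
gripper_width: 0.583
```

Emit:
send_rows(
  commands=[
    {"translation":[-0.02,-0.031,0],"rot":[0,0,0],"grip":0.05},
    {"translation":[-0.02,-0.031,0],"rot":[0,0,0],"grip":0.05},
    {"translation":[-0.02,-0.031,0],"rot":[0,0,0],"grip":0.05},
    {"translation":[-0.02,-0.031,0],"rot":[0,0,0],"grip":0.05},
    {"translation":[-0.02,-0.031,0],"rot":[0,0,0],"grip":0.05},
  ],
)

```text
t: 0.93
eef_pos: [0.3938, -0.4714, 0.2273]
tool_rot: [0.0, 0.74, -0.673, -0.0]
contact_force: [0.4, -0.3, 0.2]
gripper_width: 0.583
```

Emit:
send_rows(
  commands=[
    {"translation":[-0.036,-0.014,0],"rot":[0,0,0],"grip":0.05},
    {"translation":[-0.036,-0.012,0],"rot":[0,0,0],"grip":0.05},
    {"translation":[-0.036,-0.012,0],"rot":[0,0,0],"grip":0.05},
    {"translation":[-0.036,-0.012,0],"rot":[0,0,0],"grip":0.05},
    {"translation":[-0.036,-0.012,0],"rot":[0,0,0],"grip":0.05},
  ],
)

```text
t: 1.35
eef_pos: [0.4375, -0.286, 0.2273]
tool_rot: [0.0, 0.74, -0.673, -0.0]
contact_force: [0.7, -0.1, 0.7]
gripper_width: 0.588
```

Emit:
send_rows(
  commands=[
    {"translation":[-0.036,-0.012,0],"rot":[0,0,0],"grip":0.05},
    {"translation":[-0.036,-0.012,0],"rot":[0,0,0],"grip":0.05},
    {"translation":[-0.036,-0.012,0],"rot":[0,0,0],"grip":0.05},
    {"translation":[-0.036,-0.012,0],"rot":[0,0,0],"grip":0.05},
    {"translation":[-0.036,-0.012,0],"rot":[0,0,0],"grip":0.05},
  ],
)

```text
t: 1.77
eef_pos: [0.4802, -0.1013, 0.2275]
tool_rot: [0.0, 0.74, -0.673, -0.0]
contact_force: [0.8, -0.9, -0.6]
gripper_width: 0.586
```

Emit:
send_rows(
  commands=[
    {"translation":[-0.036,-0.012,0],"rot":[0,0,0],"grip":0.05},
    {"translation":[-0.036,-0.012,0],"rot":[0,0,0],"grip":0.05},
    {"translation":[-0.036,-0.012,0],"rot":[0,0,0],"grip":0.05},
    {"translation":[0,0,0],"rot":[0,0,0],"grip":0.05},
    {"translation":[0,0,0],"rot":[0,0,0],"grip":0.05},
  ],
)

```text
t: 2.18
eef_pos: [0.5061, 0.0105, 0.2274]
tool_rot: [-0.0, 0.741, -0.671, -0.0]
contact_force: [-0.2, -0.1, 0.0]
gripper_width: 0.587
```

Run:
```python
from plan import *
g=cal(.037,-.0205)
goto(*g,.088,-84.6)
import cv2
c=read_camera("wrist"); np.savez("w1.npz",**c); cv2.imwrite("pics/w1.png",c["pixels"][:,:,::-1])
from h import *
W=cloud(c); hsv=cv2.cvtColor(c["pixels"],cv2.COLOR_RGB2HSV)
m=(hsv[...,0]>105)&(hsv[...,0]<128)&(hsv[...,1]>120)
p=W[m]; p=p[np.abs(p[:,2]-.093)<.006]; L=(p[:,:2]-O)@Rc
print(len(p),np.percentile(L,[1,50,99],axis=0).round(4).tolist(),np.median(p[:,2]))
```

```text
t 2.18 p [0.5061 0.0105 0.2274] yaw -84.30 cal [ 0.0129 -0.1008] F [-0.22 -0.12  0.05] Fcal [-0.23 -0.1 ] w 0.587 tilt [-4.e-04  7.e-04 -1.e+00]
tool delta now [-0.0801 -0.0246  0.1394] dist 0.163
rot tool z 0.3
tool delta after rot [-0.0802 -0.0242  0.1394]
122 [[0.0231, -0.0256], [0.0411, -0.0248], [0.0538, -0.0137]] 0.09120591905601932
```

View pics/w1.png

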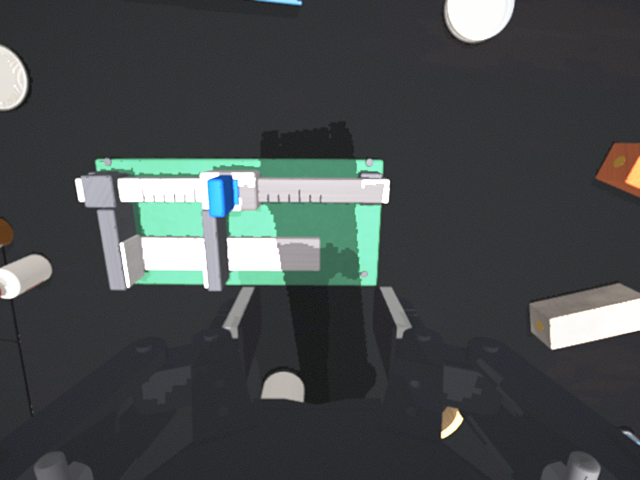

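Emit:
send_rows(
  commands=[
    {"translation":[-0.027,-0.008,0.0],"rot":[0,0,0.3],"grip":0.05},
    {"translation":[-0.027,-0.008,0.02],"rot":[0,0,0],"grip":0.05},
    {"translation":[-0.026,-0.008,0.02],"rot":[0,0,0],"grip":0.05},
    {"translation":[0,0,0.02],"rot":[0,0,0],"grip":0.05},
    {"translation":[0,0,0],"rot":[0,0,0],"grip":0.05},
  ],
)

```text
t: 2.65
eef_pos: [0.5203, 0.0887, 0.1639]
tool_rot: [0.003, 0.738, -0.675, -0.002]
contact_force: [-0.6, -1.0, -0.5]
gripper_width: 0.581
```

Run:
```python
from plan import *
g=cal(.037,-.0205)
goto(*g,.085,-84.6)
import cv2
c=read_camera("wrist"); np.savez("w2.npz",**c); cv2.imwrite("pics/w2.png",c["pixels"][:,:,::-1])
from h import *
W=cloud(c); hsv=cv2.cvtColor(c["pixels"],cv2.COLOR_RGB2HSV)
m=(hsv[...,0]>105)&(hsv[...,0]<128)&(hsv[...,1]>120)
p=W[m]; p=p[np.abs(p[:,2]-.093)<.006]; L=(p[:,:2]-O)@Rc
print(len(p),np.percentile(L,[1,50,99],axis=0).round(4).tolist(),np.median(p[:,2]))
```

```text
t 2.65 p [0.5203 0.0887 0.1639] yaw -84.87 cal [ 0.0344 -0.0242] F [-0.63 -1.03 -0.49] Fcal [-0.72 -0.96] w 0.581 tilt [-0.0066 -0.0016 -1.    ]
tool delta now [-0.0038 -0.0032  0.0789] dist 0.079
rot tool z -0.27
tool delta after rot [-0.0038 -0.0032  0.0789]
964 [[0.0235, -0.0247], [0.0397, -0.0182], [0.0539, -0.0114]] 0.09440668806608682
```

View pics/w2.png

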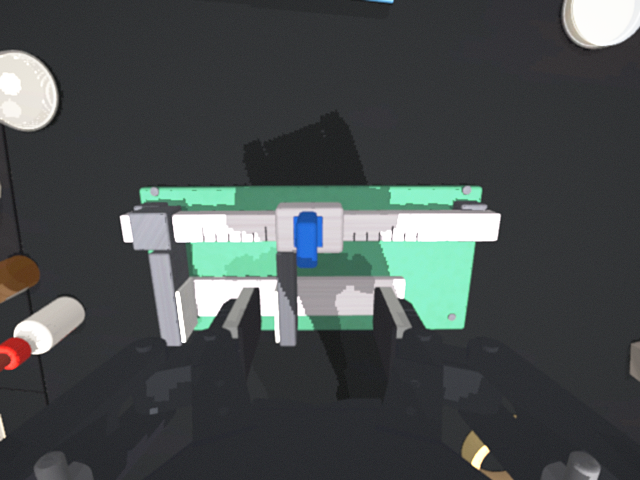

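Emit:
send_rows(
  commands=[
    {"translation":[-0.005,-0.003,0.02],"rot":[0,0,0],"grip":0.05},
    {"translation":[0,0,0.02],"rot":[0,0,0],"grip":0.05},
    {"translation":[0,0,0.02],"rot":[0,0,0],"grip":0.05},
    {"translation":[0,0,0.018],"rot":[0,0,0],"grip":0.05},
    {"translation":[0,0,0],"rot":[0,0,0],"grip":0.05},
  ],
)

```text
t: 3.12
eef_pos: [0.524, 0.0917, 0.0878]
tool_rot: [0.002, 0.737, -0.676, -0.001]
contact_force: [-0.4, 0.4, -0.9]
gripper_width: 0.589
```

Emit:
send_rows(
  commands=[
    {"translation":[0,0,0],"rot":[0,0,0],"grip":0.008},
    {"translation":[0,0,0],"rot":[0,0,0],"grip":0.008},
    {"translation":[0,0,0],"rot":[0,0,0],"grip":0.008},
    {"translation":[0,0,0],"rot":[0,0,0],"grip":0.008},
    {"translation":[0,0,0],"rot":[0,0,0],"grip":0.008},
  ],
)

```text
t: 3.53
eef_pos: [0.5269, 0.0952, 0.0916]
tool_rot: [-0.001, 0.738, -0.675, 0.001]
contact_force: [0.3, -0.5, 6.8]
gripper_width: 0.094
```

Run:
```python
from plan import *
st()
import cv2
c=read_camera("wrist"); cv2.imwrite("pics/w3.png",c["pixels"][:,:,::-1])
```

```text
t 3.53 p [0.5269 0.0952 0.0916] yaw -84.92 cal [ 0.0415 -0.0184] F [ 0.27 -0.47  6.79] Fcal [ 0.22 -0.5 ] w 0.094 tilt [ 3.6e-03  6.0e-04 -1.0e+00]
```

View pics/w3.png

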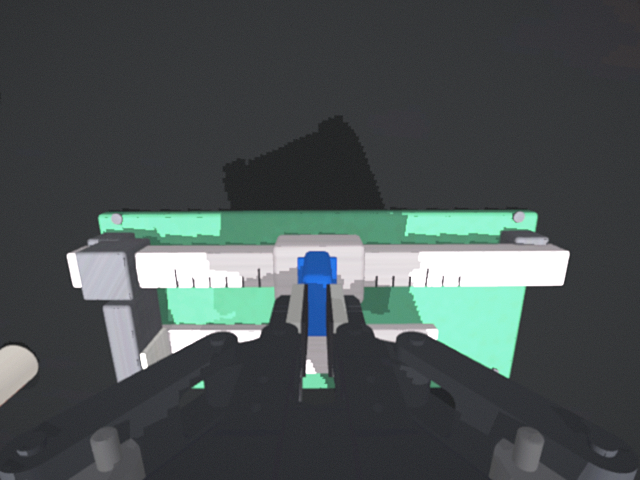

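The fin at (317,305) is between the fingers. The opening reads 8 mm although the fin is 14 mm, so I'll test with a short pull.

Emit:
send_rows(
  commands=[
    {"translation":[0.004,0,0],"rot":[0,0,0],"grip":0.008},
    {"translation":[0.004,0,0],"rot":[0,0,0],"grip":0.008},
    {"translation":[0.004,0,0],"rot":[0,0,0],"grip":0.008},
    {"translation":[0.004,0,0],"rot":[0,0,0],"grip":0.008},
    {"translation":[0.004,0,0],"rot":[0,0,0],"grip":0.008},
  ],
)

```text
t: 4.0
eef_pos: [0.5287, 0.0761, 0.0916]
tool_rot: [-0.002, 0.738, -0.675, 0.001]
contact_force: [-0.0, 0.5, 6.3]
gripper_width: 0.093
```

Run:
```python
from plan import *
st()
import cv2
c=read_camera("wrist"); cv2.imwrite("pics/w4.png",c["pixels"][:,:,::-1])
c=read_camera("top"); cv2.imwrite("pics/t4.png",cv2.resize(c["pixels"][200:320,200:360],(800,600))[:,:,::-1])
```

```text
t 4.00 p [0.5287 0.0761 0.0916] yaw -84.87 cal [ 0.0415 -0.0376] F [-0.03  0.53  6.27] Fcal [0.02 0.53] w 0.093 tilt [ 0.0039  0.0015 -1.    ]
```

View pics/w4.png

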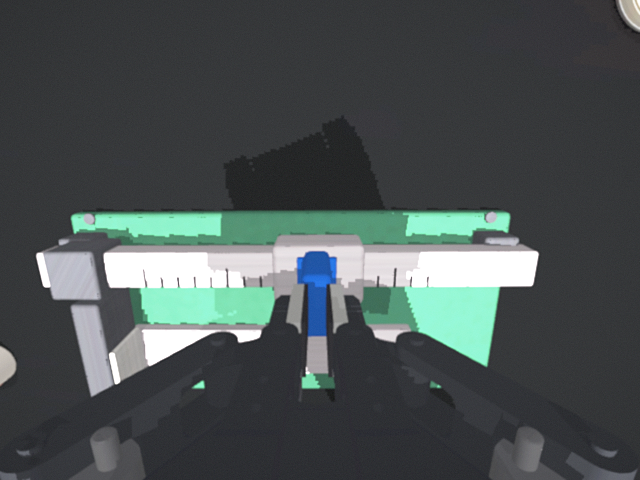

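The carriage follows the gripper: the grip stays between the fingers while the base shifts left. I'll open it a further 45 mm.

Emit:
send_rows(
  commands=[
    {"translation":[0.01,0,0],"rot":[0,0,0],"grip":0.008},
    {"translation":[0.01,0,0],"rot":[0,0,0],"grip":0.008},
    {"translation":[0.01,0,0],"rot":[0,0,0],"grip":0.008},
    {"translation":[0.01,0,0],"rot":[0,0,0],"grip":0.008},
    {"translation":[0.005,0,0],"rot":[0,0,0],"grip":0.008},
  ],
)

```text
t: 4.52
eef_pos: [0.533, 0.0293, 0.0916]
tool_rot: [-0.002, 0.737, -0.675, 0.001]
contact_force: [0.3, 1.8, 7.7]
gripper_width: 0.088
```

Emit:
send_rows(
  commands=[
    {"translation":[0,0,0],"rot":[0,0,0],"grip":0.008},
    {"translation":[0,0,0],"rot":[0,0,0],"grip":0.04},
    {"translation":[0,0,0],"rot":[0,0,0],"grip":0.05},
    {"translation":[0,0,0],"rot":[0,0,0],"grip":0.05},
    {"translation":[0,0,0],"rot":[0,0,0],"grip":0.05},
  ],
)

```text
t: 4.93
eef_pos: [0.531, 0.0299, 0.0898]
tool_rot: [0.0, 0.738, -0.675, 0.0]
contact_force: [-0.7, 0.4, -1.0]
gripper_width: 0.587
```

Emit:
send_rows(
  commands=[
    {"translation":[0,0,-0.02],"rot":[0,0,0],"grip":0.05},
    {"translation":[0,0,-0.02],"rot":[0,0,0],"grip":0.05},
    {"translation":[0,0,-0.02],"rot":[0,0,0],"grip":0.05},
    {"translation":[0,0,-0.02],"rot":[0,0,0],"grip":0.05},
    {"translation":[0,0,0],"rot":[0,0,0],"grip":0.05},
  ],
)

```text
t: 5.35
eef_pos: [0.5332, 0.0307, 0.1733]
tool_rot: [-0.002, 0.738, -0.675, 0.002]
contact_force: [0.2, 0.3, -0.1]
gripper_width: 0.581
```

Run:
```python
from plan import *
st()
import cv2
from h import *
c=read_camera("wrist"); cv2.imwrite("pics/w5.png",c["pixels"][:,:,::-1])
W=cloud(c); hsv=cv2.cvtColor(c["pixels"],cv2.COLOR_RGB2HSV)
m=(hsv[...,0]>105)&(hsv[...,0]<128)&(hsv[...,1]>120)
p=W[m]; p=p[np.abs(p[:,2]-.093)<.006]; L=(p[:,:2]-O)@Rc
print(len(p),np.percentile(L,[1,50,99],axis=0).round(4).tolist(),np.median(p[:,2]))
# prism target
goto(.5758,-.3473,.18,-14.4)
```

```text
t 5.35 p [0.5332 0.0307 0.1733] yaw -84.89 cal [ 0.0418 -0.0832] F [ 0.23  0.31 -0.11] Fcal [0.26 0.28] w 0.581 tilt [ 5.9e-03  6.0e-04 -1.0e+00]
900 [[0.0238, -0.0808], [0.04, -0.0741], [0.0538, -0.0671]] 0.09439442533255817
t 5.40 p [0.5323 0.0304 0.1715] yaw -84.90 cal [ 0.0408 -0.0834] F [ 0.08 -0.34 -0.92] Fcal [ 0.04 -0.35] w 0.584 tilt [ 3.8e-03  3.0e-04 -1.0e+00]
tool delta now [ 0.3801 -0.0097 -0.0085] dist 0.38
rot tool z -70.5
tool delta after rot [ 0.136   0.355  -0.0099]
```

View pics/w5.png

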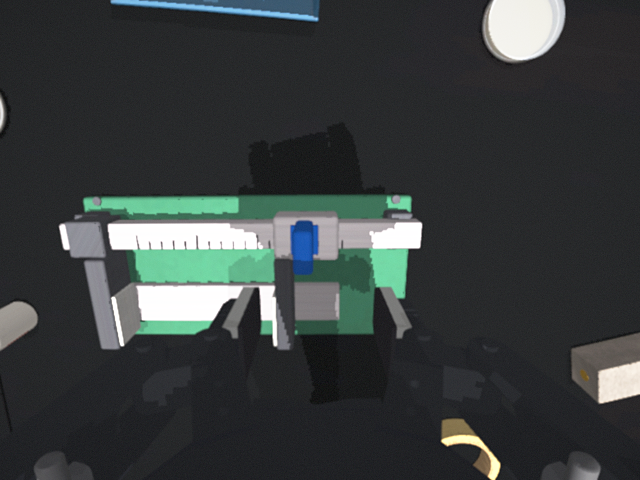

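Emit:
send_rows(
  commands=[
    {"translation":[0,0,-0.005],"rot":[0,0,-7],"grip":0.07},
    {"translation":[0,0,-0.005],"rot":[0,0,-7],"grip":0.07},
    {"translation":[0,0,0],"rot":[0,0,-7],"grip":0.07},
    {"translation":[0,0,0],"rot":[0,0,-7],"grip":0.07},
    {"translation":[0,0,0],"rot":[0,0,-7],"grip":0.07},
  ],
)

```text
t: 5.82
eef_pos: [0.5303, 0.0301, 0.1785]
tool_rot: [0.0, 0.908, -0.419, -0.001]
contact_force: [-0.7, 0.2, 0.2]
gripper_width: 0.817
```

Emit:
send_rows(
  commands=[
    {"translation":[0,0,0],"rot":[0,0,-7],"grip":0.07},
    {"translation":[0,0,0],"rot":[0,0,-7],"grip":0.07},
    {"translation":[0,0,0],"rot":[0,0,-7],"grip":0.07},
    {"translation":[0,0,0],"rot":[0,0,-7],"grip":0.07},
    {"translation":[0,0,0],"rot":[0,0,-7],"grip":0.07},
  ],
)

```text
t: 6.23
eef_pos: [0.5302, 0.0301, 0.1783]
tool_rot: [0.0, 0.992, -0.127, -0.001]
contact_force: [-0.6, 0.4, -0.1]
gripper_width: 0.818
```

Emit:
send_rows(
  commands=[
    {"translation":[0.0136,0.0355,0],"rot":[0,0,0],"grip":0.07},
    {"translation":[0.0136,0.0355,0],"rot":[0,0,0],"grip":0.07},
    {"translation":[0.0136,0.0355,0],"rot":[0,0,0],"grip":0.07},
    {"translation":[0.0136,0.0355,0],"rot":[0,0,0],"grip":0.07},
    {"translation":[0.0136,0.0355,0],"rot":[0,0,0],"grip":0.07},
  ],
)

```text
t: 6.65
eef_pos: [0.5502, -0.1605, 0.1783]
tool_rot: [-0.0, 0.992, -0.129, -0.001]
contact_force: [0.5, -0.2, -0.0]
gripper_width: 0.824
```

Run:
```python
from plan import *
from ov import *
goto(.5758,-.3473,.18,-14.4)
c=read_camera("top"); np.savez("t6.npz",**c)
overlay(c,.0052,.0195,"pics/t6.png",.132)
```

```text
t 6.65 p [ 0.5502 -0.1605  0.1783] yaw -14.88 cal [ 0.0407 -0.2752] F [ 0.53 -0.23 -0.04] Fcal [ 0.5  -0.28] w 0.824 tilt [-2.e-03  4.e-04 -1.e+00]
tool delta now [ 0.0727  0.1739 -0.0018] dist 0.189
rot tool z -0.48
tool delta after rot [ 0.0712  0.1745 -0.0018]
```

View pics/t6.png

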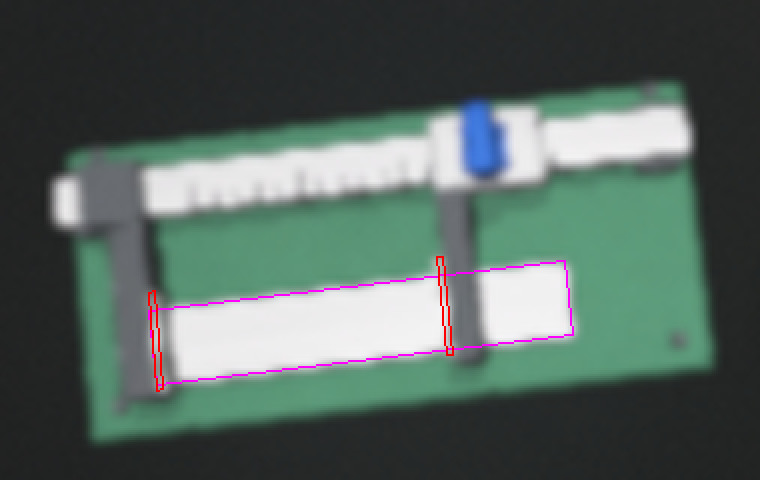

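The carriage overlay matches an opening of about 0.131 m. Next I go on to the red prism.

Emit:
send_rows(
  commands=[
    {"translation":[0.0142,0.035,0],"rot":[0,0,-0.4],"grip":0.07},
    {"translation":[0.0142,0.035,0],"rot":[0,0,0],"grip":0.07},
    {"translation":[0.0142,0.035,0],"rot":[0,0,0],"grip":0.07},
    {"translation":[0.0142,0.035,0],"rot":[0,0,0],"grip":0.07},
    {"translation":[0.0142,0.034,0],"rot":[0,0,0],"grip":0.07},
  ],
)

```text
t: 7.12
eef_pos: [0.5752, -0.3466, 0.1781]
tool_rot: [-0.0, 0.992, -0.126, -0.001]
contact_force: [0.5, 0.0, 0.1]
gripper_width: 0.823
```

Emit:
send_rows(
  commands=[
    {"translation":[0,0,0.02],"rot":[0,0,0],"grip":0.07},
    {"translation":[0,0,0.02],"rot":[0,0,0],"grip":0.07},
    {"translation":[0,0,0],"rot":[0,0,0],"grip":0.07},
    {"translation":[0,0,0],"rot":[0,0,0],"grip":0.07},
    {"translation":[0,0,0],"rot":[0,0,0],"grip":0.07},
  ],
)

```text
t: 7.53
eef_pos: [0.5764, -0.3442, 0.1399]
tool_rot: [-0.0, 0.992, -0.126, -0.0]
contact_force: [-0.9, -0.8, 0.6]
gripper_width: 0.814
```

Run:
```python
from plan import *
from h import *
goto(.5758,-.3473,.024,-14.4)
c=read_camera("wrist"); np.savez("w7.npz",**c); cv2.imwrite("pics/w7.png",c["pixels"][:,:,::-1])
W=cloud(c); hsv=cv2.cvtColor(c["pixels"],cv2.COLOR_RGB2HSV)
m=(hsv[...,0]<14)&(hsv[...,1]>140)&(hsv[...,2]>60)
n,l,s,ce=cv2.connectedComponentsWithStats(m.astype(np.uint8))
for i in range(1,n):
    if s[i,4]<400: continue
    p=W[l==i]; top=p[np.abs(p[:,2]-.040)<.005]
    if len(top)>100: print(ce[i],s[i,4],rect(top[:,:2]))
```

```text
t 7.53 p [ 0.5764 -0.3442  0.1399] yaw -14.43 cal [ 0.0495 -0.4605] F [-0.94 -0.81  0.58] Fcal [-1.01 -0.72] w 0.814 tilt [ 0.e+00  5.e-04 -1.e+00]
tool delta now [0.0002 0.0032 0.1159] dist 0.116
rot tool z -0.03
tool delta after rot [0.0002 0.0032 0.1159]
[317.9544385  227.81411765] 4675 (array([ 579. , -334.7]), array([86.5, 40.1]), 75.82)
[271.32397755 356.27546111] 2494 (array([ 504. , -435.7]), array([32.8, 68.9]), 84.11)
```

View pics/w7.png

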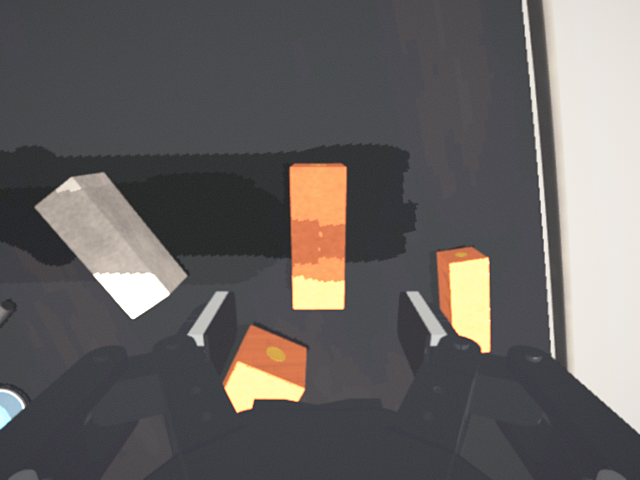

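The wrist view shows the middle red prism at (318,235), centred between the fingers. The big block at (265,370) and small block at (463,300) are clear of the finger paths. I'll descend now.

Emit:
send_rows(
  commands=[
    {"translation":[0,0.003,0.025],"rot":[0,0,0],"grip":0.07},
    {"translation":[0,0,0.025],"rot":[0,0,0],"grip":0.07},
    {"translation":[0,0,0.025],"rot":[0,0,0],"grip":0.07},
    {"translation":[0,0,0.025],"rot":[0,0,0],"grip":0.07},
    {"translation":[0,0,0.012],"rot":[0,0,0],"grip":0.07},
  ],
  force=40,
)

```text
t: 8.0
eef_pos: [0.5746, -0.3472, 0.0259]
tool_rot: [-0.0, 0.992, -0.126, -0.001]
contact_force: [0.1, 0.6, -1.0]
gripper_width: 0.818
```

Emit:
send_rows(
  commands=[
    {"translation":[0,0,0],"rot":[0,0,0],"grip":0.07},
    {"translation":[0,0,0],"rot":[0,0,0],"grip":0.032},
    {"translation":[0,0,0],"rot":[0,0,0],"grip":0.032},
    {"translation":[0,0,0],"rot":[0,0,0],"grip":0.032},
    {"translation":[0,0,0],"rot":[0,0,0],"grip":0.032},
  ],
)

```text
t: 8.42
eef_pos: [0.5768, -0.3485, 0.0301]
tool_rot: [0.001, 0.992, -0.126, 0.002]
contact_force: [-0.8, -0.3, 7.5]
gripper_width: 0.451
```

Run:
```python
from plan import *
st()
```

```text
t 8.42 p [ 0.5768 -0.3485  0.0301] yaw -14.51 cal [ 0.0494 -0.4648] F [-0.8  -0.28  7.54] Fcal [-0.82 -0.2 ] w 0.451 tilt [ 0.0031 -0.0017 -1.    ]
```

Emit:
send_rows(
  commands=[
    {"translation":[0,0,-0.01],"rot":[0,0,0],"grip":0.032},
    {"translation":[0,0,-0.02],"rot":[0,0,0],"grip":0.032},
    {"translation":[0,0,-0.03],"rot":[0,0,0],"grip":0.032},
    {"translation":[0,0,-0.03],"rot":[0,0,0],"grip":0.032},
    {"translation":[0,0,-0.03],"rot":[0,0,0],"grip":0.032},
  ],
)

```text
t: 8.83
eef_pos: [0.5748, -0.3478, 0.1495]
tool_rot: [-0.0, 0.992, -0.126, -0.0]
contact_force: [1.2, -0.6, -2.7]
gripper_width: 0.451
```

Emit:
send_rows(
  commands=[
    {"translation":[0,0,-0.02],"rot":[0,0,0],"grip":0.032},
    {"translation":[0,0,0],"rot":[0,0,-5],"grip":0.032},
    {"translation":[0,0,0],"rot":[0,0,-5],"grip":0.032},
    {"translation":[0,0,0],"rot":[0,0,-5],"grip":0.032},
    {"translation":[0,0,0],"rot":[0,0,-4.9],"grip":0.032},
  ],
)

```text
t: 9.25
eef_pos: [0.575, -0.348, 0.1686]
tool_rot: [0.0, 0.999, 0.049, 0.0]
contact_force: [-0.2, -0.2, -2.9]
gripper_width: 0.45
```

Run:
```python
from plan import *
from h import *
g=cal(-.035,.023)
goto(*g,.17,5.4)
c=read_camera("wrist"); np.savez("w8.npz",**c); cv2.imwrite("pics/w8.png",c["pixels"][:,:,::-1])
```

```text
t 9.25 p [ 0.575  -0.348   0.1686] yaw 5.64 cal [ 0.0477 -0.4642] F [-0.22 -0.17 -2.88] Fcal [-0.24 -0.15] w 0.450 tilt [ 2.e-04 -7.e-04 -1.e+00]
tool delta now [-0.0806 -0.4875 -0.0017] dist 0.494
rot tool z 0.24
tool delta after rot [-0.0827 -0.4872 -0.0017]
```

View pics/w8.png

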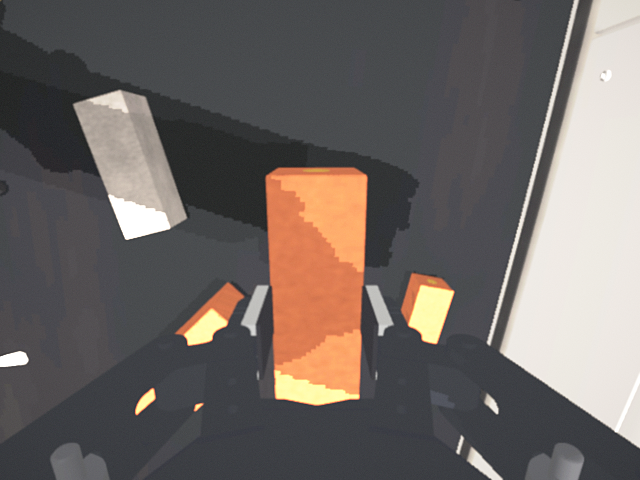

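Run:
```python
from plan import *
from h import *
s,R,p,yaw=st()
c=dict(np.load("w8.npz")); W=cloud(c)
A=W[165:410,262:372].reshape(-1,3); A=A[~np.isnan(A[:,0])]
L=(A-p)@R
for z0 in (-.02,-.015,-.01,-.005,0,.005): 
    k=np.abs(L[:,2]-z0)<.0025; print(z0,k.sum(), np.percentile(L[k],[0.5,50,99.5],axis=0).round(4).tolist() if k.sum()>20 else "")
k=(L[:,2]>-.03)&(L[:,2]<.0)
print(rect(L[k][:,:2]))
# end face
k2=(L[:,2]>0.0)&(L[:,2]<.03); print(k2.sum(),np.percentile(L[k2],[1,50,99],axis=0).round(4).tolist())
```

```text
t 9.30 p [ 0.5749 -0.3482  0.1684] yaw 5.90 cal [ 0.0476 -0.4643] F [-0.05  0.35 -1.66] Fcal [-0.02  0.35] w 0.449 tilt [-0.e+00 -5.e-04 -1.e+00]
-0.02 243 [[-0.0226, -0.0108, -0.0224], [0.0183, -0.0048, -0.02], [0.0211, 0.0109, -0.0175]]
-0.015 249 [[-0.0234, -0.0109, -0.0174], [-0.0199, -0.0042, -0.0151], [0.0219, 0.0111, -0.0125]]
-0.01 20980 [[-0.0206, -0.0571, -0.0114], [-0.0009, -0.0123, -0.0097], [0.0189, 0.0487, -0.0081]]
-0.005 102 [[-0.0204, -0.0575, -0.0074], [-0.0014, -0.0574, -0.0042], [0.0185, -0.0395, -0.0026]]
0 88 [[-0.0191, -0.0575, -0.0023], [-0.0002, -0.0574, 0.0008], [0.0179, -0.0572, 0.0023]]
0.005 85 [[-0.0198, -0.0576, 0.0026], [-0.0004, -0.0574, 0.0057], [0.0175, -0.0572, 0.0074]]
(array([-0.8, -3. ]), array([ 46.6, 109. ]), 0.14)
403 [[-0.0196, -0.0576, 0.0001], [-0.0013, -0.0574, 0.0111], [0.0175, -0.0572, 0.026]]
```

Run:
```python
from plan import *
goto(*cal(-.034,.0206),.17,5.4)
```

```text
t 9.30 p [ 0.5749 -0.3482  0.1684] yaw 5.90 cal [ 0.0476 -0.4643] F [-0.05  0.35 -1.66] Fcal [-0.02  0.35] w 0.449 tilt [-0.e+00 -5.e-04 -1.e+00]
tool delta now [-0.0773 -0.4856 -0.0018] dist 0.492
rot tool z 0.5
tool delta after rot [-0.0816 -0.4849 -0.0018]
```

14 rows of (-0.0058, -0.0346), plus one row of settling.

Emit:
send_rows(
  commands=[
    {"translation":[0,0,0],"rot":[0,0,0.4],"grip":0.032},
    {"translation":[-0.0058,-0.0346,0],"rot":[0,0,0],"grip":0.032},
    {"translation":[-0.0058,-0.0346,0],"rot":[0,0,0],"grip":0.032},
    {"translation":[-0.0058,-0.0346,0],"rot":[0,0,0],"grip":0.032},
    {"translation":[-0.0058,-0.0346,0],"rot":[0,0,0],"grip":0.032},
  ],
)

```text
t: 9.72
eef_pos: [0.5395, -0.2107, 0.1679]
tool_rot: [0.0, 0.999, 0.042, 0.0]
contact_force: [0.4, 0.5, -2.1]
gripper_width: 0.445
```

Emit:
send_rows(
  commands=[
    {"translation":[-0.0058,-0.0346,0],"rot":[0,0,0],"grip":0.032},
    {"translation":[-0.0058,-0.0346,0],"rot":[0,0,0],"grip":0.032},
    {"translation":[-0.0058,-0.0346,0],"rot":[0,0,0],"grip":0.032},
    {"translation":[-0.0058,-0.0346,0],"rot":[0,0,0],"grip":0.032},
    {"translation":[-0.0058,-0.0346,0],"rot":[0,0,0],"grip":0.032},
  ],
)

```text
t: 10.13
eef_pos: [0.4955, -0.0409, 0.1682]
tool_rot: [0.0, 0.999, 0.042, 0.0]
contact_force: [1.4, 0.5, -1.8]
gripper_width: 0.447
```

Emit:
send_rows(
  commands=[
    {"translation":[-0.0058,-0.0346,0],"rot":[0,0,0],"grip":0.032},
    {"translation":[-0.0058,-0.0346,0],"rot":[0,0,0],"grip":0.032},
    {"translation":[-0.0058,-0.0346,0],"rot":[0,0,0],"grip":0.032},
    {"translation":[-0.0058,-0.0346,0],"rot":[0,0,0],"grip":0.032},
    {"translation":[-0.0058,-0.0346,0],"rot":[0,0,0],"grip":0.032},
  ],
)

```text
t: 10.55
eef_pos: [0.4516, 0.1289, 0.1682]
tool_rot: [0.0, 0.999, 0.042, 0.001]
contact_force: [0.9, 0.5, -2.0]
gripper_width: 0.45
```

Emit:
send_rows(
  commands=[
    {"translation":[0,0,0.02],"rot":[0,0,0],"grip":0.032},
    {"translation":[0,0,0.02],"rot":[0,0,0],"grip":0.032},
    {"translation":[0,0,0],"rot":[0,0,0],"grip":0.032},
    {"translation":[0,0,0],"rot":[0,0,0],"grip":0.032},
    {"translation":[0,0,0],"rot":[0,0,0],"grip":0.032},
  ],
)

```text
t: 10.97
eef_pos: [0.4528, 0.1274, 0.1285]
tool_rot: [-0.0, 0.999, 0.043, 0.0]
contact_force: [0.1, -0.3, -2.3]
gripper_width: 0.448
```

Run:
```python
from plan import *
from h import *
goto(*cal(-.034,.0206),.0535,5.4)
c=read_camera("wrist"); np.savez("w9.npz",**c); cv2.imwrite("pics/w9.png",c["pixels"][:,:,::-1])
```

```text
t 10.97 p [0.4528 0.1274 0.1285] yaw 4.88 cal [-0.0292  0.0206] F [ 0.1  -0.25 -2.28] Fcal [ 0.08 -0.26] w 0.448 tilt [ 9.e-04  1.e-04 -1.e+00]
tool delta now [-0.0048  0.0001  0.075 ] dist 0.075
rot tool z -0.52
tool delta after rot [-0.0048  0.      0.075 ]
```

View pics/w9.png

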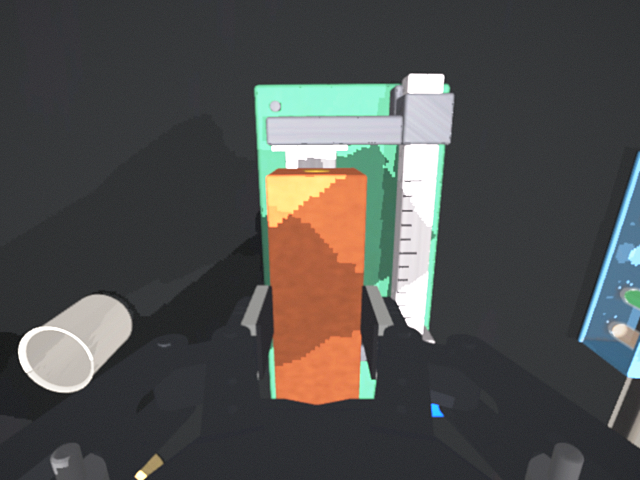

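Emit:
send_rows(
  commands=[
    {"translation":[-0.0048,0,0],"rot":[0,0,-0.5],"grip":0.032},
    {"translation":[0,0,0.015],"rot":[0,0,0],"grip":0.032},
    {"translation":[0,0,0.015],"rot":[0,0,0],"grip":0.032},
    {"translation":[0,0,0.012],"rot":[0,0,0],"grip":0.032},
    {"translation":[0,0,0],"rot":[0,0,0],"grip":0.032},
  ],
)

```text
t: 11.43
eef_pos: [0.4462, 0.1262, 0.0842]
tool_rot: [0.0, 0.999, 0.048, -0.001]
contact_force: [-0.4, -1.0, -2.6]
gripper_width: 0.45
```

Run:
```python
from plan import *
from h import *
goto(*cal(-.034,.0206),.0535,5.4)
c=dict(np.load("w9.npz")); W=cloud(c).reshape(-1,3); L=np.c_[(W[:,:2]-O)@Rc,W[:,2]]
k=(np.abs(L[:,2]-.06)<.004)&(L[:,1]>.07)&(L[:,1]<.13)&(L[:,0]<0.01); print(np.percentile(L[k],[1,50,99],axis=0).round(4).tolist())
k=(np.abs(L[:,2]-.057)<.002)&(L[:,1]>.07)&(L[:,1]<.09)&(L[:,0]<0.02); print(k.sum(),np.percentile(L[k],[1,50,99],axis=0).round(4).tolist())
c=read_camera("wrist"); cv2.imwrite("pics/w10.png",c["pixels"][:,:,::-1])
c=read_camera("side"); cv2.imwrite("pics/s10.png",cv2.resize(c["pixels"][180:360,200:440],(800,600),interpolation=cv2.INTER_CUBIC)[:,:,::-1])
```

```text
t 11.43 p [0.4462 0.1262 0.0842] yaw 5.46 cal [-0.0359  0.0201] F [-0.43 -1.03 -2.63] Fcal [-0.52 -0.99] w 0.450 tilt [-2.8e-03 -9.0e-04 -1.0e+00]
tool delta now [ 0.002  -0.0005  0.0307] dist 0.031
rot tool z 0.06
tool delta after rot [ 0.002  -0.0005  0.0307]
[[-0.0591, 0.0857, 0.0567], [-0.0262, 0.0962, 0.0594], [0.0092, 0.1054, 0.0612]]
558 [[-0.057, 0.0855, 0.0563], [-0.0317, 0.0877, 0.0578], [0.0177, 0.0899, 0.059]]
```

View pics/w10.png

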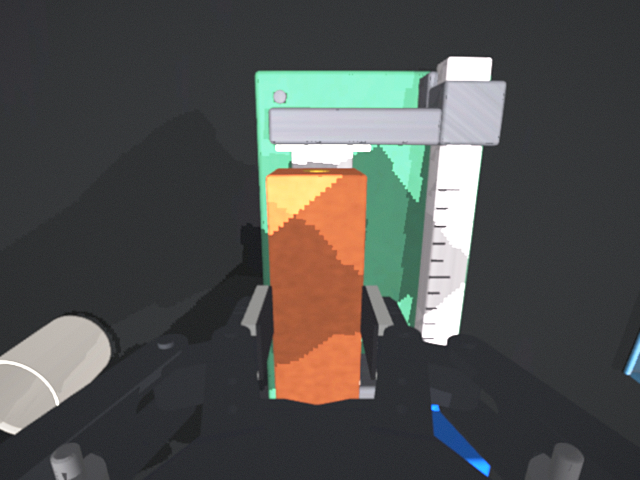

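View pics/s10.png

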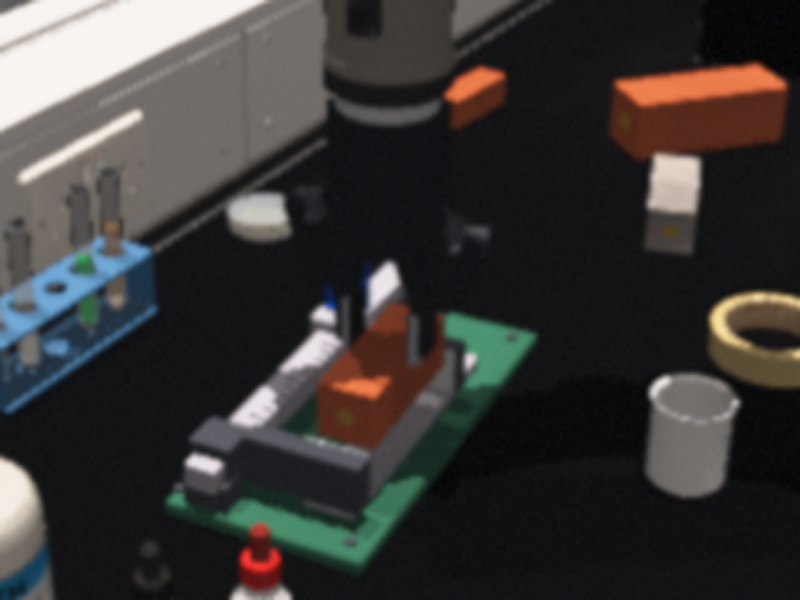

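The prism is over the bed, about 10 mm clear of the fixed jaw, and both jaws are clear. I'll lower it.

Emit:
send_rows(
  commands=[
    {"translation":[0.0015,0,0.008],"rot":[0,0,0],"grip":0.032},
    {"translation":[0,0,0.008],"rot":[0,0,0],"grip":0.032},
    {"translation":[0,0,0.008],"rot":[0,0,0],"grip":0.032},
    {"translation":[0,0,0.006],"rot":[0,0,0],"grip":0.032},
    {"translation":[0,0,0],"rot":[0,0,0],"grip":0.032},
  ],
)

```text
t: 11.95
eef_pos: [0.448, 0.1269, 0.0542]
tool_rot: [0.0, 0.999, 0.048, -0.001]
contact_force: [-0.1, 0.6, -3.1]
gripper_width: 0.446
```

Run:
```python
from plan import *
goto(*cal(-.034,.0206),.0525,5.4)
```

```text
t 11.95 p [0.448  0.1269 0.0542] yaw 5.51 cal [-0.034   0.0205] F [-0.08  0.62 -3.07] Fcal [-0.02  0.62] w 0.446 tilt [-2.4e-03 -7.0e-04 -1.0e+00]
tool delta now [ 0.     -0.0001  0.0017] dist 0.002
rot tool z 0.11
tool delta after rot [ 0.     -0.0001  0.0017]
```

Emit:
send_rows(
  commands=[
    {"translation":[0,0,0.001],"rot":[0,0,0],"grip":0.032},
    {"translation":[0,0,0.001],"rot":[0,0,0],"grip":0.032},
    {"translation":[0,0,0.001],"rot":[0,0,0],"grip":0.032},
    {"translation":[0,0,0],"rot":[0,0,0],"grip":0.032},
    {"translation":[0,0,0],"rot":[0,0,0],"grip":0.032},
  ],
)

```text
t: 12.37
eef_pos: [0.4491, 0.1272, 0.0528]
tool_rot: [-0.0, 0.999, 0.048, 0.0]
contact_force: [0.3, -0.2, -4.0]
gripper_width: 0.452
```

Run:
```python
from plan import *
st()
```

```text
t 12.37 p [0.4491 0.1272 0.0528] yaw 5.50 cal [-0.0329  0.0208] F [ 0.33 -0.19 -3.99] Fcal [ 0.31 -0.22] w 0.452 tilt [ 4.e-04  0.e+00 -1.e+00]
```

Emit:
send_rows(
  commands=[
    {"translation":[0,0,0.001],"rot":[0,0,0],"grip":0.032},
    {"translation":[0,0,0.001],"rot":[0,0,0],"grip":0.032},
    {"translation":[0,0,0.0],"rot":[0,0,0],"grip":0.032},
    {"translation":[0,0,0],"rot":[0,0,0],"grip":0.032},
    {"translation":[0,0,0],"rot":[0,0,0],"grip":0.032},
  ],
)

```text
t: 12.78
eef_pos: [0.4492, 0.1273, 0.052]
tool_rot: [0.001, 0.999, 0.048, 0.001]
contact_force: [-5.2, -2.4, 16.5]
gripper_width: 0.449
```

Run:
```python
from plan import *
st()
```

```text
t 12.78 p [0.4492 0.1273 0.052 ] yaw 5.50 cal [-0.0328  0.0209] F [-5.23 -2.43 16.55] Fcal [-5.43 -1.93] w 0.449 tilt [ 0.0011 -0.0011 -1.    ]
```

The prism is on the bed. I'll ease off 1 mm and release.

Emit:
send_rows(
  commands=[
    {"translation":[0,0,-0.001],"rot":[0,0,0],"grip":0.032},
    {"translation":[0,0,0],"rot":[0,0,0],"grip":0.04},
    {"translation":[0,0,0],"rot":[0,0,0],"grip":0.05},
    {"translation":[0,0,0],"rot":[0,0,0],"grip":0.055},
    {"translation":[0,0,0],"rot":[0,0,0],"grip":0.055},
  ],
)

```text
t: 13.2
eef_pos: [0.4491, 0.1273, 0.0516]
tool_rot: [-0.0, 0.999, 0.048, 0.0]
contact_force: [-0.3, 0.3, 0.6]
gripper_width: 0.644
```

Emit:
send_rows(
  commands=[
    {"translation":[0,0,-0.01],"rot":[0,0,0],"grip":0.055},
    {"translation":[0,0,-0.02],"rot":[0,0,0],"grip":0.055},
    {"translation":[0,0,-0.03],"rot":[0,0,0],"grip":0.055},
    {"translation":[0,0,-0.03],"rot":[0,0,0],"grip":0.055},
    {"translation":[0,0,-0.01],"rot":[0,0,0],"grip":0.055},
  ],
)

```text
t: 13.62
eef_pos: [0.4508, 0.1285, 0.1558]
tool_rot: [-0.001, 0.999, 0.048, 0.003]
contact_force: [0.8, 0.4, 0.3]
gripper_width: 0.645
```

Run:
```python
from plan import *
from h import *
goto(*cal(.037,-.074),.153,-84.6)
c=read_camera("wrist"); np.savez("w11.npz",**c); cv2.imwrite("pics/w11.png",c["pixels"][:,:,::-1])
```

```text
t 13.62 p [0.4508 0.1285 0.1558] yaw 5.53 cal [-0.0311  0.022 ] F [0.79 0.38 0.25] Fcal [0.82 0.3 ] w 0.645 tilt [ 0.0052  0.0016 -1.    ]
tool delta now [0.0679 0.0961 0.003 ] dist 0.118
rot tool z 90.13
tool delta after rot [ 0.0959 -0.0681  0.0034]
```

View pics/w11.png

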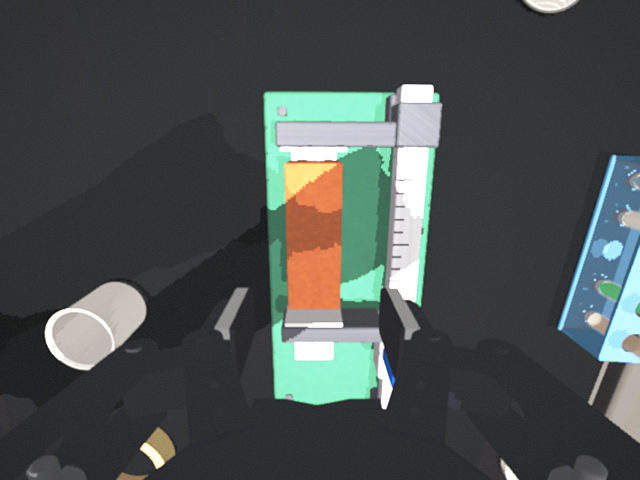

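The prism lies between the jaws, at image (314,235). I'll measure its pose and the jaw.

Run:
```python
from plan import *
from h import *
c=dict(np.load("w11.npz")); Wc=cloud(c); W=Wc[150:325,280:350].reshape(-1,3); L=np.c_[(W[:,:2]-O)@Rc,W[:,2]]
col=c["pixels"][150:325,280:350].reshape(-1,3).astype(int)
k=(np.abs(L[:,2]-.062)<.004)&(col[:,0]>col[:,2]+40)
print(k.sum(),rect(L[k,:2]),np.percentile(L[k],[1,50,99],axis=0).round(4).tolist())
A=Wc.reshape(-1,3);L=np.c_[(A[:,:2]-O)@Rc,A[:,2]]; 
k=(np.abs(L[:,2]-.059)<.003)&(L[:,1]<-.03)&(L[:,1]>-.09)&(L[:,0]<-.01)&(L[:,0]>-.06)
print(k.sum(),np.percentile(L[k],[1,50,99],axis=0).round(4).tolist())
```

```text
8042 (array([-33.9,  22.7]), array([ 40.1, 110.3]), 0.31) [[-0.0534, -0.0301, 0.0602], [-0.0342, 0.0284, 0.0617], [-0.0145, 0.0771, 0.0632]]
1290 [[-0.059, -0.062, 0.0563], [-0.035, -0.0525, 0.0595], [-0.0105, -0.0301, 0.0617]]
```

Emit:
send_rows(
  commands=[
    {"translation":[0.0227,0.032,0],"rot":[0,0,0],"grip":0.05},
    {"translation":[0.0227,0.032,0],"rot":[0,0,0],"grip":0.05},
    {"translation":[0.0227,0.032,0],"rot":[0,0,0],"grip":0.05},
    {"translation":[0,0,0],"rot":[0,0,6.9],"grip":0.05},
    {"translation":[0,0,0],"rot":[0,0,6.9],"grip":0.05},
  ],
  force=20,
)

```text
t: 14.08
eef_pos: [0.5269, 0.0353, 0.1508]
tool_rot: [0.0, 0.997, -0.078, -0.0]
contact_force: [-0.9, 0.4, -0.3]
gripper_width: 0.584
```

Emit:
send_rows(
  commands=[
    {"translation":[0,0,0],"rot":[0,0,6.9],"grip":0.05},
    {"translation":[0,0,0],"rot":[0,0,6.9],"grip":0.05},
    {"translation":[0,0,0],"rot":[0,0,6.9],"grip":0.05},
    {"translation":[0,0,0],"rot":[0,0,6.9],"grip":0.05},
    {"translation":[0,0,0],"rot":[0,0,6.9],"grip":0.05},
  ],
)

```text
t: 14.5
eef_pos: [0.5255, 0.0381, 0.1511]
tool_rot: [0.0, 0.93, -0.368, -0.0]
contact_force: [0.4, 0.1, -0.6]
gripper_width: 0.584
```

Emit:
send_rows(
  commands=[
    {"translation":[0,0,0],"rot":[0,0,6.9],"grip":0.05},
    {"translation":[0,0,0],"rot":[0,0,6.9],"grip":0.05},
    {"translation":[0,0,0],"rot":[0,0,6.9],"grip":0.05},
    {"translation":[0,0,0],"rot":[0,0,6.9],"grip":0.05},
    {"translation":[0,0,0],"rot":[0,0,6.9],"grip":0.05},
  ],
)

```text
t: 14.92
eef_pos: [0.5254, 0.0381, 0.1511]
tool_rot: [0.0, 0.779, -0.627, -0.0]
contact_force: [0.3, -0.4, 0.1]
gripper_width: 0.582
```

Emit:
send_rows(
  commands=[
    {"translation":[0,0,0],"rot":[0,0,6.9],"grip":0.05},
    {"translation":[0,0,0],"rot":[0,0,0],"grip":0.05},
    {"translation":[0,0,0],"rot":[0,0,0],"grip":0.05},
    {"translation":[0,0,0],"rot":[0,0,0],"grip":0.05},
    {"translation":[0,0,0],"rot":[0,0,0],"grip":0.05},
  ],
)

```text
t: 15.33
eef_pos: [0.5258, 0.0381, 0.1515]
tool_rot: [0.0, 0.743, -0.67, -0.0]
contact_force: [0.3, -0.2, 0.4]
gripper_width: 0.584
```

Run:
```python
from plan import *
from h import *
goto(*cal(.037,-.074),.087,-84.6)
c=read_camera("wrist"); np.savez("w12.npz",**c); cv2.imwrite("pics/w12.png",c["pixels"][:,:,::-1])
W=cloud(c); hsv=cv2.cvtColor(c["pixels"],cv2.COLOR_RGB2HSV)
m=(hsv[...,0]>105)&(hsv[...,0]<128)&(hsv[...,1]>120)
p=W[m]; p=p[np.abs(p[:,2]-.093)<.006]; L=(p[:,:2]-O)@Rc
print(len(p),np.percentile(L,[1,50,99],axis=0).round(4).tolist(),np.median(p[:,2]))
```

```text
t 15.33 p [0.5258 0.0381 0.1515] yaw -84.07 cal [ 0.0351 -0.0751] F [ 0.33 -0.17  0.36] Fcal [ 0.31 -0.2 ] w 0.584 tilt [-3.e-04  0.e+00 -1.e+00]
tool delta now [-0.0011 -0.002   0.0645] dist 0.064
rot tool z 0.53
tool delta after rot [-0.0011 -0.0019  0.0645]
1088 [[0.0232, -0.0806], [0.0399, -0.0741], [0.0538, -0.0673]] 0.09442992055875363
```

View pics/w12.png

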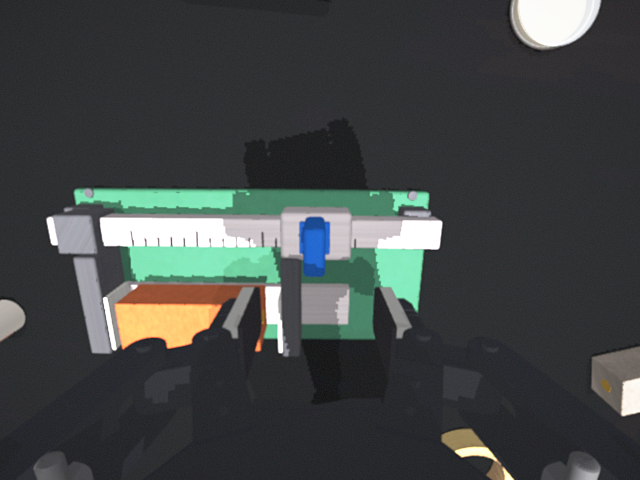

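The fin is at (314,245) and the fingers are over it. A pinch release seems to have shifted the carriage by some mm: the TCP moved 66 mm and the grip 56 mm. So I'll close the fingers and push from behind, one-sided, instead.

Emit:
send_rows(
  commands=[
    {"translation":[0.015,-0.003,0],"rot":[0,0,0.5],"grip":0.0},
    {"translation":[0.014,0,0],"rot":[0,0,0],"grip":0.0},
    {"translation":[0,0,0],"rot":[0,0,0],"grip":0.0},
    {"translation":[0,0,0.01],"rot":[0,0,0],"grip":0.0},
    {"translation":[0,0,0.01],"rot":[0,0,0],"grip":0.0},
  ],
)

```text
t: 15.8
eef_pos: [0.5321, 0.0098, 0.1313]
tool_rot: [-0.001, 0.739, -0.674, 0.0]
contact_force: [0.9, 1.2, -0.2]
gripper_width: -0.004
```

Run:
```python
from plan import *
from h import *
st()
c=read_camera("wrist"); np.savez("w13.npz",**c); cv2.imwrite("pics/w13.png",c["pixels"][:,:,::-1])
```

```text
t 15.80 p [0.5321 0.0098 0.1313] yaw -84.72 cal [ 0.0387 -0.104 ] F [ 0.94  1.18 -0.18] Fcal [1.04 1.09] w -0.004 tilt [ 1.3e-03  4.0e-04 -1.0e+00]
```

View pics/w13.png

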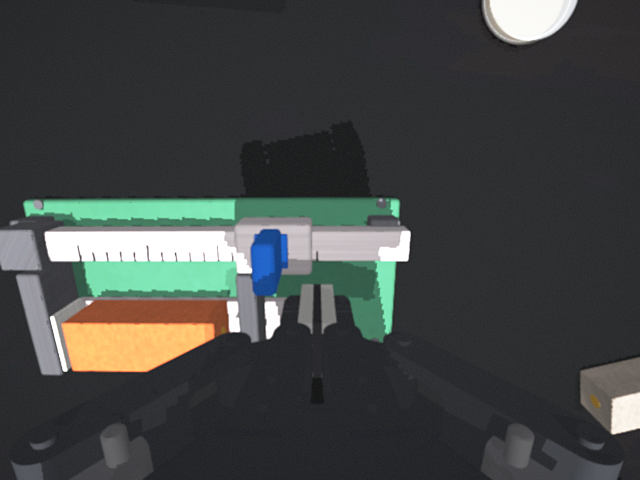

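Emit:
send_rows(
  commands=[
    {"translation":[0,0,0.01],"rot":[0,0,0],"grip":0.0},
    {"translation":[0,0,0.01],"rot":[0,0,0],"grip":0.0},
    {"translation":[0,0,0.01],"rot":[0,0,0],"grip":0.0},
    {"translation":[0,0,0.008],"rot":[0,0,0],"grip":0.0},
    {"translation":[0,0,0],"rot":[0,0,0],"grip":0.0},
  ],
)

```text
t: 16.27
eef_pos: [0.5303, 0.0097, 0.0914]
tool_rot: [0.001, 0.739, -0.673, -0.001]
contact_force: [0.4, 0.4, -0.2]
gripper_width: -0.0
```

Run:
```python
from plan import *
from h import *
st()
c=read_camera("wrist"); np.savez("w14.npz",**c); cv2.imwrite("pics/w14.png",c["pixels"][:,:,::-1])
```

```text
t 16.27 p [0.5303 0.0097 0.0914] yaw -84.67 cal [ 0.0369 -0.1039] F [ 0.4   0.41 -0.18] Fcal [0.43 0.37] w -0.000 tilt [-3.5e-03 -2.0e-04 -1.0e+00]
```

View pics/w14.png

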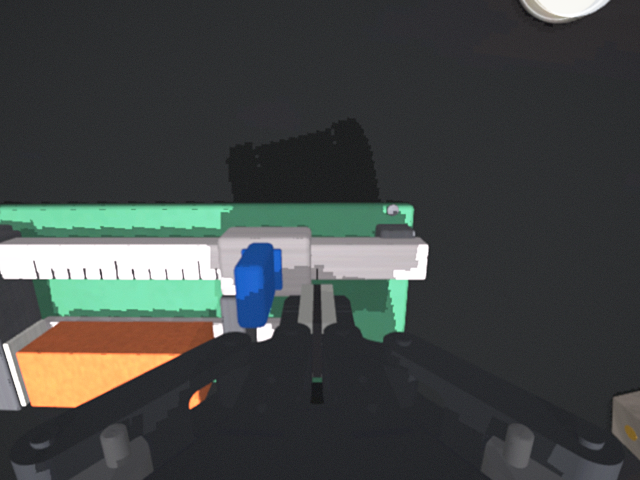

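Emit:
send_rows(
  commands=[
    {"translation":[-0.002,0,0],"rot":[0,0,0],"grip":0.0},
    {"translation":[-0.002,0,0],"rot":[0,0,0],"grip":0.0},
    {"translation":[-0.002,0,0],"rot":[0,0,0],"grip":0.0},
    {"translation":[-0.002,0,0],"rot":[0,0,0],"grip":0.0},
    {"translation":[-0.002,0,0],"rot":[0,0,0],"grip":0.0},
  ],
)

```text
t: 16.73
eef_pos: [0.531, 0.0199, 0.094]
tool_rot: [-0.0, 0.739, -0.674, 0.0]
contact_force: [-0.2, 0.0, 0.9]
gripper_width: 0.004
```

Emit:
send_rows(
  commands=[
    {"translation":[-0.001,0,0],"rot":[0,0,0],"grip":0.0},
    {"translation":[-0.001,0,0],"rot":[0,0,0],"grip":0.0},
    {"translation":[-0.001,0,0],"rot":[0,0,0],"grip":0.0},
    {"translation":[-0.001,0,0],"rot":[0,0,0],"grip":0.0},
    {"translation":[-0.001,0,0],"rot":[0,0,0],"grip":0.0},
  ],
)

```text
t: 17.15
eef_pos: [0.5303, 0.0246, 0.0936]
tool_rot: [0.0, 0.739, -0.674, 0.0]
contact_force: [0.4, -0.5, -0.6]
gripper_width: 0.001
```

```bash
cat > gripm.py <<'E'
from plan import *
from h import *
def grip(name):
    st()
    c=read_camera("wrist"); np.savez(name+".npz",**c); cv2.imwrite("pics/"+name+".png",c["pixels"][:,:,::-1])
    W=cloud(c); hsv=cv2.cvtColor(c["pixels"],cv2.COLOR_RGB2HSV)
    m=(hsv[...,0]>105)&(hsv[...,0]<128)&(hsv[...,1]>120)
    p=W[m]; p=p[np.abs(p[:,2]-.094)<.003]; L=(p[:,:2]-O)@Rc
    print(len(p),np.percentile(L,[1,50,99],axis=0).round(4).tolist(),np.median(p[:,2]))
E
python3 -c "
from gripm import *
grip('w15')"
```

```text
t 17.15 p [0.5303 0.0246 0.0936] yaw -84.71 cal [ 0.0383 -0.089 ] F [ 0.37 -0.47 -0.58] Fcal [ 0.32 -0.5 ] w 0.001 tilt [ 0. -0. -1.]
1306 [[0.0247, -0.0807], [0.044, -0.0725], [0.0539, -0.0673]] 0.09438986625849156
```

View pics/w15.png

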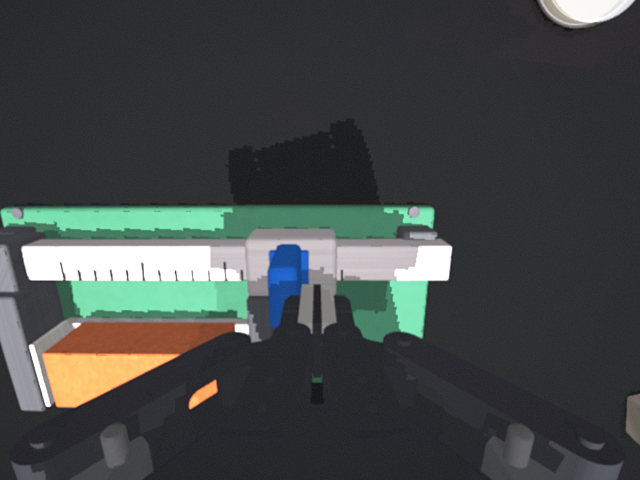

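Not touching yet; the fin edge at (300,270) is next to the finger. I'll keep going in 1 mm rows.

Emit:
send_rows(
  commands=[
    {"translation":[-0.001,0,0],"rot":[0,0,0],"grip":0.0},
    {"translation":[-0.001,0,0],"rot":[0,0,0],"grip":0.0},
    {"translation":[-0.001,0,0],"rot":[0,0,0],"grip":0.0},
    {"translation":[-0.001,0,0],"rot":[0,0,0],"grip":0.0},
    {"translation":[-0.001,0,0],"rot":[0,0,0],"grip":0.0},
  ],
)

```text
t: 17.62
eef_pos: [0.5299, 0.0296, 0.0936]
tool_rot: [-0.0, 0.739, -0.674, 0.0]
contact_force: [0.8, -0.2, 0.8]
gripper_width: 0.001
```

```bash
python3 -c "
from gripm import *
grip('w16')"
```

```text
t 17.62 p [0.5299 0.0296 0.0936] yaw -84.70 cal [ 0.0383 -0.084 ] F [ 0.81 -0.25  0.79] Fcal [ 0.78 -0.32] w 0.001 tilt [ 0. -0. -1.]
890 [[0.0316, -0.0807], [0.0475, -0.073], [0.0539, -0.0672]] 0.09433629502083755
```

Emit:
send_rows(
  commands=[
    {"translation":[-0.001,0,0],"rot":[0,0,0],"grip":0.0},
    {"translation":[-0.001,0,0],"rot":[0,0,0],"grip":0.0},
    {"translation":[-0.001,0,0],"rot":[0,0,0],"grip":0.0},
    {"translation":[-0.001,0,0],"rot":[0,0,0],"grip":0.0},
    {"translation":[-0.001,0,0],"rot":[0,0,0],"grip":0.0},
  ],
)

```text
t: 18.08
eef_pos: [0.5294, 0.0346, 0.0936]
tool_rot: [-0.0, 0.739, -0.674, 0.0]
contact_force: [-0.5, 0.2, 0.2]
gripper_width: 0.0
```

```bash
python3 -c "
from gripm import *
grip('w17')"
```

```text
t 18.08 p [0.5294 0.0346 0.0936] yaw -84.70 cal [ 0.0383 -0.0789] F [-0.54  0.21  0.15] Fcal [-0.52  0.26] w 0.000 tilt [ 1.e-04 -0.e+00 -1.e+00]
702 [[0.0404, -0.0808], [0.0493, -0.0726], [0.054, -0.067]] 0.09432011579194637
```

View pics/w17.png

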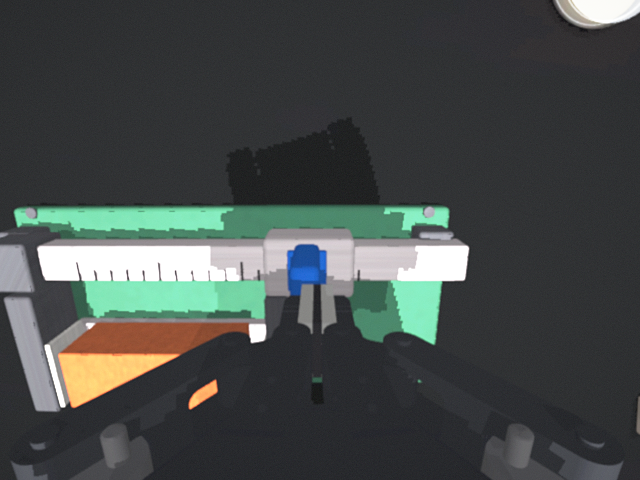

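The fingers overlap the fin in plan at (312,290) but there's no force, so they may be above it. I'll measure the fingertip height from depth.

Run:
```python
from plan import *
from h import *
c=dict(np.load("w17.npz")); W=cloud(c); 
for v in range(245,345,6):
    print(v,[ (np.r_[(W[v,u,:2]-O)@Rc,W[v,u,2]]*1000).round(0).tolist() for u in (285,300,307,312,328,345)])
c=dict(np.load("w14.npz")); W=cloud(c);print() 
for v in range(270,345,8):
    print(v,[ (np.r_[(W[v,u,:2]-O)@Rc,W[v,u,2]]*1000).round(0).tolist() for u in (285,300,307,312,328,345)])
c=read_camera("side"); cv2.imwrite("pics/s17.png",cv2.resize(c["pixels"][200:350,220:420],(800,600),interpolation=cv2.INTER_CUBIC)[:,:,::-1])
```

```text
245 [[52.0, -62.0, 55.0], [54.0, -71.0, 60.0], [54.0, -74.0, 59.0], [54.0, -77.0, 59.0], [53.0, -86.0, 56.0], [53.0, -95.0, 56.0]]
251 [[49.0, -62.0, 55.0], [54.0, -71.0, 71.0], [54.0, -75.0, 71.0], [54.0, -77.0, 71.0], [49.0, -86.0, 57.0], [49.0, -96.0, 55.0]]
257 [[46.0, -62.0, 56.0], [54.0, -72.0, 81.0], [54.0, -75.0, 81.0], [54.0, -77.0, 81.0], [46.0, -86.0, 56.0], [46.0, -96.0, 56.0]]
263 [[42.0, -62.0, 57.0], [54.0, -72.0, 89.0], [54.0, -75.0, 89.0], [54.0, -78.0, 88.0], [42.0, -86.0, 56.0], [43.0, -96.0, 58.0]]
269 [[39.0, -62.0, 56.0], [53.0, -72.0, 95.0], [53.0, -75.0, 94.0], [53.0, -78.0, 94.0], [39.0, -86.0, 57.0], [38.0, -96.0, 56.0]]
275 [[35.0, -62.0, 56.0], [50.0, -72.0, 95.0], [50.0, -75.0, 94.0], [50.0, -78.0, 95.0], [34.0, -86.0, 55.0], [35.0, -96.0, 56.0]]
281 [[nan, nan, nan], [48.0, -72.0, 96.0], [47.0, -75.0, 95.0], [48.0, -78.0, 96.0], [31.0, -86.0, 56.0], [31.0, -96.0, 55.0]]
287 [[27.0, -61.0, 55.0], [44.0, -72.0, 94.0], [48.0, -76.0, 104.0], [48.0, -78.0, 104.0], [48.0, -85.0, 104.0], [28.0, -96.0, 56.0]]
293 [[23.0, -61.0, 55.0], [41.0, -72.0, 95.0], [49.0,
[... 1861 characters left out ...]
[43.0, -92.0, 115.0], [47.0, -99.0, 123.0], [47.0, -101.0, 123.0], [47.0, -103.0, 122.0], [47.0, -109.0, 123.0], [43.0, -116.0, 115.0]]
318 [[43.0, -93.0, 121.0], [48.0, -99.0, 130.0], [47.0, -101.0, 129.0], [47.0, -103.0, 129.0], [47.0, -109.0, 129.0], [44.0, -115.0, 123.0]]
326 [[50.0, -94.0, 139.0], [48.0, -99.0, 136.0], [48.0, -101.0, 137.0], [46.0, -103.0, 132.0], [48.0, -108.0, 136.0], [49.0, -114.0, 138.0]]
334 [[48.0, -95.0, 141.0], [47.0, -99.0, 140.0], [48.0, -102.0, 142.0], [43.0, -103.0, 133.0], [49.0, -108.0, 142.0], [48.0, -114.0, 141.0]]
342 [[48.0, -95.0, 146.0], [48.0, -100.0, 146.0], [48.0, -102.0, 145.0], [39.0, -103.0, 132.0], [49.0, -108.0, 146.0], [48.0, -113.0, 146.0]]
```

View pics/s17.png

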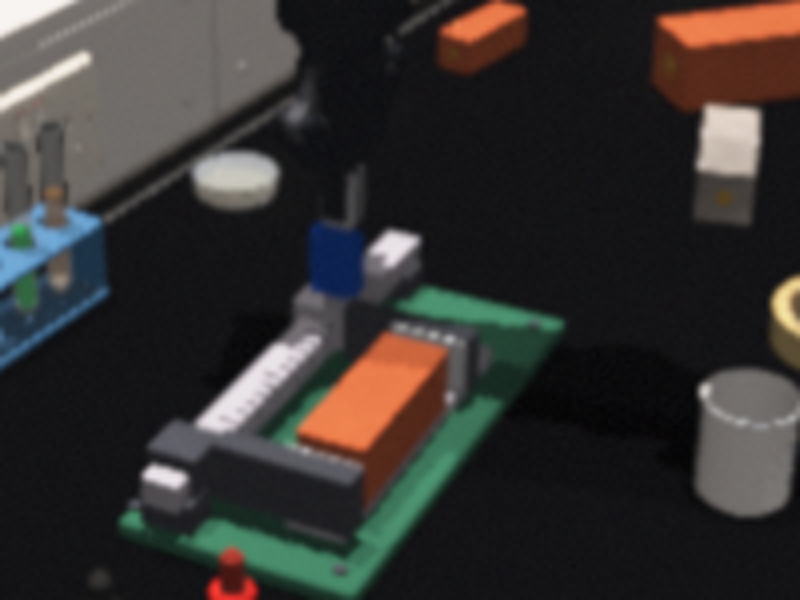

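Depth shows the shut fingertips at z≈0.098 with the TCP at 0.0936, so the tips were above the fin. The earlier "pinch" had only dragged it by friction. I'll back off, go 27 mm lower, and push.

Emit:
send_rows(
  commands=[
    {"translation":[0.012,0,0],"rot":[0,0,0],"grip":0.0},
    {"translation":[0.012,0,0],"rot":[0,0,0],"grip":0.0},
    {"translation":[0,0,0],"rot":[0,0,0],"grip":0.0},
    {"translation":[0,0,0.008],"rot":[0,0,0],"grip":0.0},
    {"translation":[0,0,0.008],"rot":[0,0,0],"grip":0.0},
  ],
)

```text
t: 18.6
eef_pos: [0.532, 0.0102, 0.0773]
tool_rot: [-0.0, 0.739, -0.674, 0.0]
contact_force: [-0.4, 0.7, 0.4]
gripper_width: -0.003
```

Emit:
send_rows(
  commands=[
    {"translation":[0,0,0.006],"rot":[0,0,0],"grip":0.0},
    {"translation":[0,0,0.005],"rot":[0,0,0],"grip":0.0},
    {"translation":[0,0,0],"rot":[0,0,0],"grip":0.0},
    {"translation":[0,0,0],"rot":[0,0,0],"grip":0.0},
    {"translation":[0,0,0],"rot":[0,0,0],"grip":0.0},
  ],
)

```text
t: 19.02
eef_pos: [0.5317, 0.0109, 0.0666]
tool_rot: [-0.0, 0.739, -0.674, -0.0]
contact_force: [-0.0, -0.2, 0.6]
gripper_width: -0.003
```

```bash
python3 -c "
from gripm import *
grip('w18')
c=dict(np.load('w18.npz')); W=cloud(c)
for v in range(270,345,8):
    print(v,[ (np.r_[(W[v,u,:2]-O)@Rc,W[v,u,2]]*1000).round(0).tolist() for u in (285,300,307,312,328,345)])
"
```

```text
t 19.02 p [0.5317 0.0109 0.0666] yaw -84.68 cal [ 0.0384 -0.1028] F [-0.02 -0.18  0.56] Fcal [-0.04 -0.18] w -0.003 tilt [ 0.e+00  1.e-04 -1.e+00]
1568 [[0.0334, -0.0809], [0.0458, -0.0753], [0.054, -0.068]] 0.09427885137795988
270 [[48.0, -88.0, 55.0], [48.0, -95.0, 57.0], [48.0, -99.0, 56.0], [44.0, -101.0, 46.0], [44.0, -109.0, 46.0], [45.0, -118.0, 47.0]]
278 [[44.0, -88.0, 56.0], [44.0, -95.0, 56.0], [44.0, -99.0, 55.0], [40.0, -101.0, 46.0], [40.0, -109.0, 45.0], [40.0, -118.0, 45.0]]
286 [[40.0, -88.0, 56.0], [40.0, -95.0, 56.0], [49.0, -99.0, 76.0], [49.0, -102.0, 77.0], [48.0, -108.0, 76.0], [35.0, -118.0, 45.0]]
294 [[36.0, -88.0, 56.0], [36.0, -95.0, 56.0], [49.0, -100.0, 85.0], [48.0, -102.0, 84.0], [48.0, -108.0, 84.0], [31.0, -118.0, 47.0]]
302 [[44.0, -90.0, 83.0], [49.0, -97.0, 92.0], [49.0, -100.0, 92.0], [49.0, -102.0, 92.0], [48.0, -108.0, 90.0], [45.0, -115.0, 84.0]]
310 [[44.0, -91.0, 90.0], [49.0, -97.0, 100.0], [48.0, -100.0, 98.0], [49.0, -102.0, 99.0], [48.0, -108.0, 97.0], [44.0, -115.0, 90.0]]
318 [[45.0, -92.0, 97.0], [49.0, -98.0, 105.0], [48.0, -100.0, 104.0], [48.0, -102.0, 104.0], [49.0, -107.0, 105.0], [45.0, -114.0, 97.0]]
326 [[51.0, -93.0, 114.0], [50.0, -98.0, 112.0], [49.0, -100.0, 111.0], [47.0, -102.0, 107.0], [49.0, -107.0, 110.0], [51.0, -113.0, 114.0]]
334 [[49.0, -93.0, 115.0], [50.0, -98.0, 116.0], [50.0, -100.0, 117.0], [44.0, -102.0, 108.0], [49.0, -107.0, 116.0], [50.0, -112.0, 117.0]]
342 [[50.0, -94.0, 121.0], [50.0, -98.0, 121.0], [49.0, -101.0, 120.0], [41.0, -102.0, 108.0], [50.0, -107.0, 121.0], [49.0, -112.0, 121.0]]
```

View pics/w18.png

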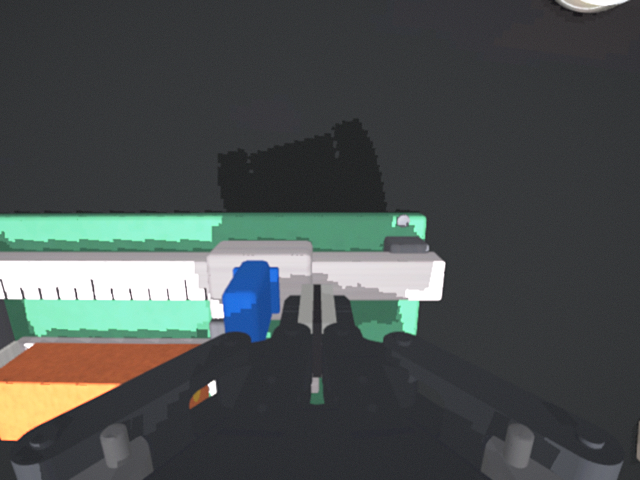

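Emit:
send_rows(
  commands=[
    {"translation":[-0.0015,0,0],"rot":[0,0,0],"grip":0.0},
    {"translation":[-0.0015,0,0],"rot":[0,0,0],"grip":0.0},
    {"translation":[-0.0015,0,0],"rot":[0,0,0],"grip":0.0},
    {"translation":[-0.0015,0,0],"rot":[0,0,0],"grip":0.0},
    {"translation":[-0.0015,0,0],"rot":[0,0,0],"grip":0.0},
  ],
)

```text
t: 19.48
eef_pos: [0.531, 0.0183, 0.0667]
tool_rot: [-0.0, 0.739, -0.674, 0.0]
contact_force: [-0.5, 0.3, -0.0]
gripper_width: -0.004
```

Emit:
send_rows(
  commands=[
    {"translation":[-0.001,0,0],"rot":[0,0,0],"grip":0.0},
    {"translation":[-0.001,0,0],"rot":[0,0,0],"grip":0.0},
    {"translation":[-0.001,0,0],"rot":[0,0,0],"grip":0.0},
    {"translation":[-0.001,0,0],"rot":[0,0,0],"grip":0.0},
    {"translation":[-0.001,0,0],"rot":[0,0,0],"grip":0.0},
  ],
)

```text
t: 19.9
eef_pos: [0.5305, 0.0227, 0.0666]
tool_rot: [0.0, 0.739, -0.674, 0.0]
contact_force: [0.1, -2.0, 1.3]
gripper_width: -0.003
```

Emit:
send_rows(
  commands=[
    {"translation":[-0.001,0,0],"rot":[0,0,0],"grip":0.0},
    {"translation":[-0.001,0,0],"rot":[0,0,0],"grip":0.0},
    {"translation":[-0.001,0,0],"rot":[0,0,0],"grip":0.0},
    {"translation":[-0.001,0,0],"rot":[0,0,0],"grip":0.0},
    {"translation":[-0.001,0,0],"rot":[0,0,0],"grip":0.0},
  ],
)

```text
t: 20.32
eef_pos: [0.53, 0.0281, 0.0666]
tool_rot: [-0.0, 0.739, -0.674, 0.0]
contact_force: [0.3, -1.4, 1.3]
gripper_width: 0.004
```

```bash
python3 -c "
from gripm import *
grip('w19')"
```

```text
t 20.32 p [0.53   0.0281 0.0666] yaw -84.71 cal [ 0.0383 -0.0855] F [ 0.32 -1.42  1.3 ] Fcal [ 0.18 -1.44] w 0.004 tilt [ 1.e-04 -0.e+00 -1.e+00]
1614 [[0.034, -0.0722], [0.0455, -0.0654], [0.0539, -0.0591]] 0.09442125151019476
```

Emit:
send_rows(
  commands=[
    {"translation":[-0.001,0,0],"rot":[0,0,0],"grip":0.0},
    {"translation":[-0.001,0,0],"rot":[0,0,0],"grip":0.0},
    {"translation":[-0.001,0,0],"rot":[0,0,0],"grip":0.0},
    {"translation":[-0.001,0,0],"rot":[0,0,0],"grip":0.0},
    {"translation":[-0.001,0,0],"rot":[0,0,0],"grip":0.0},
  ],
)

```text
t: 20.78
eef_pos: [0.5295, 0.0331, 0.0666]
tool_rot: [0.0, 0.739, -0.674, 0.0]
contact_force: [0.9, -2.2, 0.8]
gripper_width: 0.002
```

Emit:
send_rows(
  commands=[
    {"translation":[-0.0006,0,0],"rot":[0,0,0],"grip":0.0},
    {"translation":[-0.0006,0,0],"rot":[0,0,0],"grip":0.0},
    {"translation":[-0.0006,0,0],"rot":[0,0,0],"grip":0.0},
    {"translation":[-0.0006,0,0],"rot":[0,0,0],"grip":0.0},
    {"translation":[-0.0006,0,0],"rot":[0,0,0],"grip":0.0},
  ],
)

```text
t: 21.2
eef_pos: [0.5293, 0.0357, 0.0666]
tool_rot: [0.0, 0.739, -0.674, 0.0]
contact_force: [0.1, -4.3, 2.3]
gripper_width: -0.003
```

```bash
python3 -c "
from gripm import *
grip('w20')"
```

```text
t 21.20 p [0.5293 0.0357 0.0666] yaw -84.73 cal [ 0.0383 -0.0779] F [ 0.11 -4.28  2.31] Fcal [-0.29 -4.27] w -0.003 tilt [ 0.e+00 -4.e-04 -1.e+00]
1613 [[0.0339, -0.0648], [0.0456, -0.0578], [0.0538, -0.0516]] 0.09444617378133291
```

View pics/w20.png

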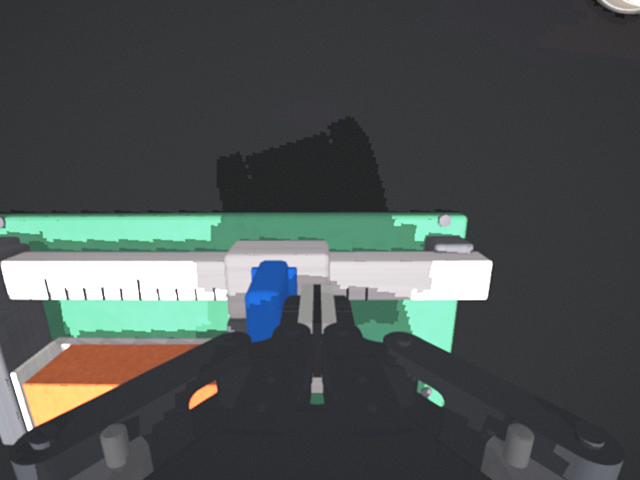

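Force is up to 4.3 N, so the jaw is on the prism and starting to slide it. I'll continue slowly.

Emit:
send_rows(
  commands=[
    {"translation":[-0.0006,0,0],"rot":[0,0,0],"grip":0.0},
    {"translation":[-0.0006,0,0],"rot":[0,0,0],"grip":0.0},
    {"translation":[-0.0006,0,0],"rot":[0,0,0],"grip":0.0},
    {"translation":[-0.0006,0,0],"rot":[0,0,0],"grip":0.0},
    {"translation":[-0.0006,0,0],"rot":[0,0,0],"grip":0.0},
  ],
)

```text
t: 21.67
eef_pos: [0.529, 0.039, 0.0666]
tool_rot: [0.0, 0.739, -0.674, 0.0]
contact_force: [-0.1, -3.3, 2.4]
gripper_width: 0.004
```

```bash
python3 -c "
from gripm import *
grip('w21')"
```

```text
t 21.67 p [0.529  0.039  0.0666] yaw -84.71 cal [ 0.0383 -0.0745] F [-0.1  -3.31  2.36] Fcal [-0.41 -3.28] w 0.004 tilt [ 0. -0. -1.]
1615 [[0.0341, -0.0613], [0.0456, -0.0545], [0.054, -0.0482]] 0.09442792850552983
```

Emit:
send_rows(
  commands=[
    {"translation":[-0.0004,0,0],"rot":[0,0,0],"grip":0.0},
    {"translation":[-0.0004,0,0],"rot":[0,0,0],"grip":0.0},
    {"translation":[-0.0004,0,0],"rot":[0,0,0],"grip":0.0},
    {"translation":[-0.0004,0,0],"rot":[0,0,0],"grip":0.0},
    {"translation":[-0.0004,0,0],"rot":[0,0,0],"grip":0.0},
  ],
)

```text
t: 22.13
eef_pos: [0.5288, 0.041, 0.0666]
tool_rot: [-0.0, 0.739, -0.674, 0.0]
contact_force: [0.5, -3.2, 2.6]
gripper_width: 0.001
```

```bash
python3 -c "
from gripm import *
grip('w22')"
```

```text
t 22.13 p [0.5288 0.041  0.0666] yaw -84.71 cal [ 0.0383 -0.0725] F [ 0.55 -3.18  2.6 ] Fcal [ 0.24 -3.22] w 0.001 tilt [ 0. -0. -1.]
1613 [[0.0341, -0.0593], [0.0456, -0.0525], [0.0539, -0.0462]] 0.09441125922095822
```

View pics/w22.png

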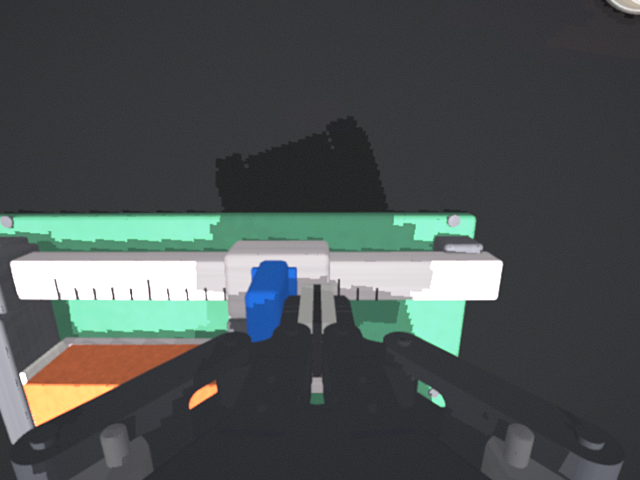

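Emit:
send_rows(
  commands=[
    {"translation":[-0.0003,0,0],"rot":[0,0,0],"grip":0.0},
    {"translation":[-0.0003,0,0],"rot":[0,0,0],"grip":0.0},
    {"translation":[-0.0003,0,0],"rot":[0,0,0],"grip":0.0},
    {"translation":[-0.0003,0,0],"rot":[0,0,0],"grip":0.0},
    {"translation":[-0.0003,0,0],"rot":[0,0,0],"grip":0.0},
  ],
)

```text
t: 22.6
eef_pos: [0.5287, 0.042, 0.0666]
tool_rot: [0.0, 0.739, -0.674, 0.0]
contact_force: [0.2, -5.5, 3.0]
gripper_width: 0.002
```

```bash
python3 -c "
from plan import *
st()"
```

```text
t 22.60 p [0.5287 0.042  0.0666] yaw -84.73 cal [ 0.0383 -0.0715] F [ 0.22 -5.45  3.05] Fcal [-0.29 -5.45] w 0.002 tilt [ 0.e+00 -5.e-04 -1.e+00]
```

Emit:
send_rows(
  commands=[
    {"translation":[-0.0003,0,0],"rot":[0,0,0],"grip":0.0},
    {"translation":[0,0,0],"rot":[0,0,0],"grip":0.0},
    {"translation":[0,0,0],"rot":[0,0,0],"grip":0.0},
    {"translation":[0,0,0],"rot":[0,0,0],"grip":0.0},
    {"translation":[0,0,0],"rot":[0,0,0],"grip":0.0},
  ],
)

```text
t: 23.02
eef_pos: [0.5287, 0.0422, 0.0666]
tool_rot: [0.0, 0.739, -0.674, 0.0]
contact_force: [0.4, -5.7, 3.3]
gripper_width: -0.002
```

```bash
python3 -c "
from gripm import *
grip('w23')
c=read_camera('side'); np.savez('s23.npz',**c); cv2.imwrite('pics/s23.png',cv2.resize(c['pixels'][230:350,230:390],(800,600),interpolation=cv2.INTER_CUBIC)[:,:,::-1])
"
```

```text
t 23.02 p [0.5287 0.0422 0.0666] yaw -84.73 cal [ 0.0383 -0.0714] F [ 0.43 -5.72  3.26] Fcal [-0.11 -5.74] w -0.002 tilt [-0.e+00 -7.e-04 -1.e+00]
1621 [[0.0339, -0.0583], [0.0456, -0.0513], [0.0539, -0.045]] 0.09440418595737189
```

View pics/w23.png

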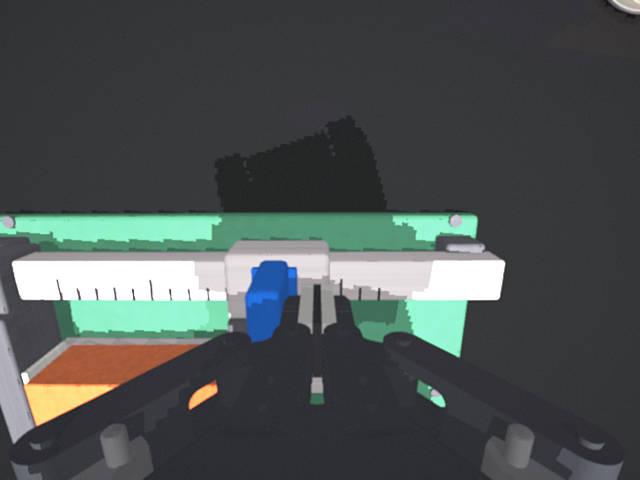

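View pics/s23.png

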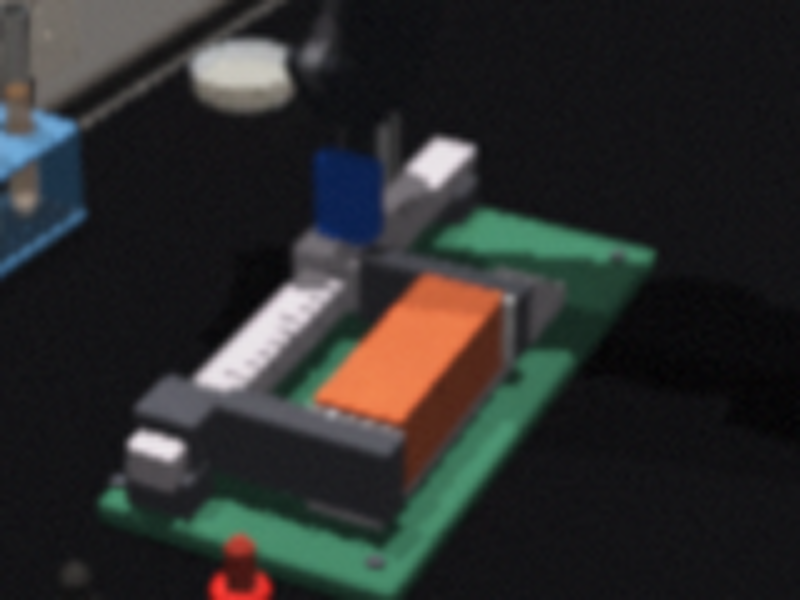

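Emit:
send_rows(
  commands=[
    {"translation":[-0.0003,0,0],"rot":[0,0,0],"grip":0.0},
    {"translation":[-0.0003,0,0],"rot":[0,0,0],"grip":0.0},
    {"translation":[0,0,0],"rot":[0,0,0],"grip":0.0},
    {"translation":[0,0,0],"rot":[0,0,0],"grip":0.0},
    {"translation":[0,0,0],"rot":[0,0,0],"grip":0.0},
  ],
)

```text
t: 23.53
eef_pos: [0.5287, 0.0424, 0.0666]
tool_rot: [0.0, 0.739, -0.674, 0.0]
contact_force: [0.8, -7.2, 2.5]
gripper_width: 0.002
```

Emit:
send_rows(
  commands=[
    {"translation":[-0.0003,0,0],"rot":[0,0,0],"grip":0.0},
    {"translation":[0,0,0],"rot":[0,0,0],"grip":0.0},
    {"translation":[0,0,0],"rot":[0,0,0],"grip":0.0},
    {"translation":[0,0,0],"rot":[0,0,0],"grip":0.0},
    {"translation":[0,0,0],"rot":[0,0,0],"grip":0.0},
  ],
)

```text
t: 23.95
eef_pos: [0.5287, 0.0426, 0.0666]
tool_rot: [0.0, 0.739, -0.674, 0.0]
contact_force: [0.2, -7.1, 2.9]
gripper_width: -0.003
```

```bash
python3 -c "
from gripm import *
grip('w24')
"
```

```text
t 23.95 p [0.5287 0.0426 0.0666] yaw -84.76 cal [ 0.0383 -0.071 ] F [ 0.21 -7.13  2.85] Fcal [-0.46 -7.12] w -0.003 tilt [ 0.     -0.0012 -1.    ]
1615 [[0.034, -0.0579], [0.0456, -0.051], [0.0539, -0.0447]] 0.09440577846085312
```

The force rises steadily to 7.1 N with very little travel, so the prism is held against both faces. I'll back away gently and lift clear.

Emit:
send_rows(
  commands=[
    {"translation":[0.0005,0,0],"rot":[0,0,0],"grip":0.0},
    {"translation":[0.001,0,0],"rot":[0,0,0],"grip":0.0},
    {"translation":[0.002,0,0],"rot":[0,0,0],"grip":0.0},
    {"translation":[0.004,0,0],"rot":[0,0,0],"grip":0.0},
    {"translation":[0.005,0,0],"rot":[0,0,0],"grip":0.0},
  ],
)

```text
t: 24.42
eef_pos: [0.5295, 0.0323, 0.0664]
tool_rot: [-0.0, 0.74, -0.673, -0.0]
contact_force: [0.0, 0.4, -1.1]
gripper_width: 0.001
```

Emit:
send_rows(
  commands=[
    {"translation":[0,0,0],"rot":[0,0,0],"grip":0.0},
    {"translation":[0,0,-0.01],"rot":[0,0,0],"grip":0.0},
    {"translation":[0,0,-0.02],"rot":[0,0,0],"grip":0.0},
    {"translation":[0,0,-0.03],"rot":[0,0,0],"grip":0.0},
    {"translation":[0,0,-0.03],"rot":[0,0,0],"grip":0.0},
  ],
)

```text
t: 24.83
eef_pos: [0.5289, 0.0317, 0.1577]
tool_rot: [0.0, 0.739, -0.673, -0.001]
contact_force: [-0.1, -0.7, 0.0]
gripper_width: -0.004
```

Emit:
send_rows(
  commands=[
    {"translation":[0,0.02,-0.02],"rot":[0,0,0],"grip":0.0},
    {"translation":[0,0.02,-0.02],"rot":[0,0,0],"grip":0.0},
    {"translation":[0,0.02,0],"rot":[0,0,0],"grip":0.0},
    {"translation":[0,0,0],"rot":[0,0,0],"grip":0.0},
    {"translation":[0,0,0],"rot":[0,0,0],"grip":0.0},
  ],
)

```text
t: 25.25
eef_pos: [0.4695, 0.0258, 0.1976]
tool_rot: [-0.0, 0.739, -0.674, 0.001]
contact_force: [1.3, -0.6, 0.4]
gripper_width: -0.001
```

```bash
python3 -c "
from gripm import *
from ov import overlay
grip('w25')
c=dict(np.load('w25.npz')); W=cloud(c); L=np.dstack([(W[...,:2]-O)@Rc,W[...,2]])
col=c['pixels'].astype(int)
k=(np.abs(L[...,2]-.062)<.004)&(col[...,0]>col[...,2]+40)&(np.abs(L[...,0]+.035)<.04)&(np.abs(L[...,1])<.1)
print('prism',k.sum(),rect(L[k][:,:2]),np.median(L[k][:,2]))
k=(np.abs(L[...,2]-.059)<.003)&(L[...,1]<-.02)&(L[...,1]>-.06)&(L[...,0]<-.01)&(L[...,0]>-.06)
print('jaw',k.sum(),np.percentile(L[k],[1,50,99],axis=0).round(4).tolist())
c=read_camera('top'); overlay(c,.0052,.0195,'pics/t25.png',.1085)
"
```

```text
t 25.25 p [0.4695 0.0258 0.1976] yaw -84.68 cal [-0.0221 -0.0821] F [ 1.33 -0.55  0.43] Fcal [ 1.27 -0.68] w -0.001 tilt [ 1.4e-03 -3.0e-04 -1.0e+00]
688 [[0.0226, -0.0586], [0.0359, -0.0525], [0.0535, -0.0457]] 0.09436844067742761
prism 5765 (array([-34.5,  29.8]), array([ 41. , 109.3]), 1.0) 0.06171817883187802
jaw 1305 [[-0.0586, -0.0417, 0.0566], [-0.0339, -0.032, 0.0597], [-0.0107, -0.0203, 0.0619]]
```

View pics/w25.png

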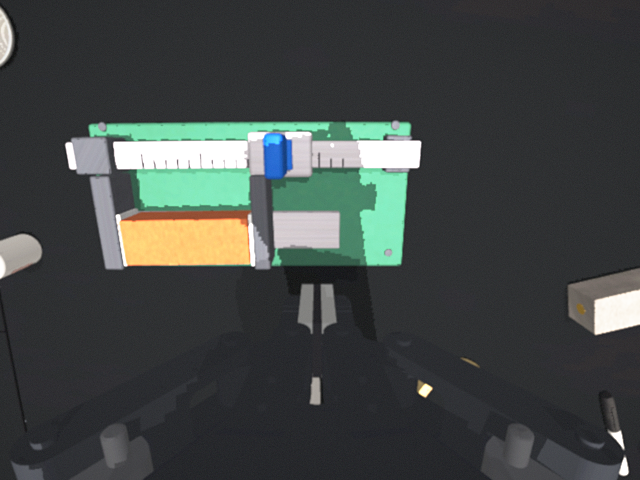

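View pics/t25.png

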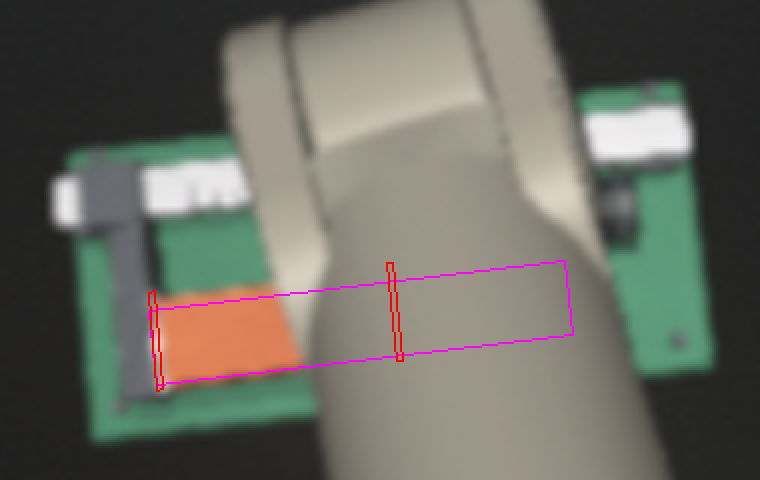

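The prism sits against the fixed face with its centre at caliper (-34.5, +29.8) mm. The opening is about 109 mm, and the arm is clear and still. I'm handing in.

```bash
python3 -c "
from station import *
print(hand_in())"
```

```text
the job is handed in; nothing more can be done
None
```

The red prism is measured and left lightly held between both faces, and the job was handed in at about 25 s of the 67 s; no verdict was reported.

**What I did**
- I picked the middle terracotta block by its measured size (110 x 41 mm, 40 mm high).
- I opened the carriage to about 131 mm and laid the prism on the bed. Before closing it lay at caliper (-34, +23) mm, 0.3° off lengthwise.
- I closed the carriage by pushing one-sided on the fin. The reaction was about 3.3 N while the prism slid, then rose to 7.1 N once it met the fixed face, which I estimate tilted the jaw about 0.037 rad.
- I then backed off and lifted clear.

**Last checks**
- **Prism:** centre at caliper (-34.5, +29.8) mm, flat, with its ends at both faces. It read 1.0° off lengthwise, within the 0.05 rad (2.9°) limit.
- **Opening:** about 109 mm, judged from how far the fin moved.
- **Arm:** clear of everything, with no contact force beyond noise.
- **Not confirmed:** the final jaw tilt was not measured directly, and the arm hid the moving jaw in the last top picture.
- **Bystanders:** I saw no sign of the grey prism, bottles or glassware being moved, but I did not measure their final positions.

**What disagreed**
- My first pinch on the fin was not a real grasp. The fingertips sat about 20 mm higher than I had worked out and only dragged the carriage by friction, so it opened 56 mm instead of 66 mm, which was still wide enough.
- My first attempt to push it shut passed over the fin for the same reason. I corrected the height from the depth image and repeated the push.

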